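# Fit the snap ring to the rotary stage's spindle with circlip pliers

## Task

Take the circlip pliers from their stand, pick the snap ring off its post by its eyes with the plier tips, and fit it into the groove of the rotary stage's spindle: carry it spread, lower it gently over the spindle until you feel it rest on the washer, and let it contract fully into the groove. Then put the pliers back upright in their stand. Touch the ring with the plier tips only, press no harder than about 15 N, and leave the other things where they are.

Things in the scene. Friction and masses are not known exactly. Their poses are not given: they have to be found in the camera images.
- pliers_grip (a point): Circlip pliers standing upright in their stand: 150 mm tall, 0.16 kg, tips down, two black rubber handles up. The point lies midway between the handles, at the height to hold them; handles 18 mm wide (x), from 28 mm below to 30 mm above it, 59 mm over their outsides when free. z up, y from handle to handle and tip to tip; alike either way round. Pivot block with a cross-bar along x: 60 mm below.
- lever_left (a joint): Pliers squeeze, rad: 0 free, 0.185 at the stop (both handles move alike). Squeezing the handles from 59 mm to about 36 mm, their stop, spreads the tips; a spring resists with 14 N a handle at first, 17 N at the stop (22 N with the ring on). Held at 54 to 56 mm they carry well with the tips hardly spread.
- pliers_tips (a point): Midway between the lower ends of the plier pins, 119 mm below pliers_grip. Two round pins point down, 4.4 mm thick, 9.5 mm long, the last 3.5 mm tapered, each under a flat shoulder of 18 (x) by 9 mm, 110 mm below pliers_grip. Pin centres lie 18 mm apart (y) when free, about 22 mm with the handles held at 55 mm, 39 mm at the stop.
- stand_home (a point): Where pliers_grip is when the pliers sit in their stand, same axes (or half a turn round), 135 mm over the table. Two aluminium posts on a plate, flared notches at their tops (floor at 70 mm, highest edge 87 mm) that carry the cross-bar (60 long, 12 wide, 10 mm high; its underside is 65 mm below this point). Notches 4 mm wider than the bar; the tips hang between the posts, 25 mm apart.
- ring_center (a point): Plain steel snap ring, 34 g, 4 mm thick, lying flat on a post. The point is on its axis, half-way up the thickness; z up. Eyes towards its -x. Inner radius free 17.5 mm. Its two jaws move out along y as the eyes are spread. With the pins in the eyes and the pliers squeezed to the stop it is spread 4 to 5 mm a side and hangs on the pins by friction; level if it lies against the shoulders.
- ring_eyes (a point): Midway between the two eyes of the ring, 33.5 mm from ring_center to its -x, half-way up the 4 mm thickness; same axes. Eye centres 11.5 mm to either side (y) while the ring is free; each eye is a rectangular through hole, 10 mm (x) by 9 mm (y), with 20 mm free under it on the post.
- jaw_left (a joint): How far the ring's +y jaw is spread from its free place, m: 0 free, 0.0075 most; resists with 1.6 N at first, 5 N when spread on the pliers.
- jaw_right (a joint): The same for the ring's -y jaw.
- post: Black plastic post holding the ring: foot 72 mm across, seat 47 mm across at 32 mm height on which the ring lies, stub 29 mm across up to 40 mm, and a frame at seat height, open under the eyes, that bears their outer edges. Origin on the table on its axis. Fixed.
- stage: Rotary optical stage, fixed: knurled aluminium drum 80 mm across (foot 92), top at 42 mm; origin on the table on its axis. Out of it rises a steel spindle 40 mm across. Pass the ring over it spread at least 3.5 mm a side, within 1.5 mm of the axis, eyes in any direction.
- stage_groove (a point): On the stage's axis, 57 mm up: NOMINAL top of the brass sprung washer (56 mm across) on which the ring must rest. The real washer and groove stand up to 3 mm higher or lower: feel for them. Above the nominal washer top: groove (34 mm across) from 1.5 mm below to 6 mm above, bevel from 9 mm, spindle top 14 mm. The washer gives 1 mm per 2.5 N, 4 mm at most; ease off before letting the ring contract.
- driver: screwdriver lying on the table, 140 mm long, to be left alone
- lens_mount: aluminium lens mount ring, 44 mm across, 10 mm high, to be left alone
- weight: small brass weight, 28 mm across, 34 mm high, to be left alone
- spare_collar: steel collar, 40 mm across, 14 mm high, to be left alone
- parts_tray: grey parts tray, 90 by 130 by 22 mm, to be left alone
- solvent: white bottle, 38 mm across, 75 mm high, to be left alone
- eraser_block: wooden block 50 by 30 by 16 mm, to be left alone
There are look-alikes about, which are no part of the job. What is meant by the part that bears pliers_grip is not purple, and is the smaller of those in its own colour.

How it is judged:
On the way, in this order (a step that is already met when the one before it is completed fails the run):
1. the ring is carried off its post, spread on the plier tips (distance of ring_center from where it was at the start of the episode above 0.03 m and value of joint each of jaw_left, jaw_right above 0.0025 m and contact force between pliers and ring above 0.3 N), for 0.2 s.
2. the ring has contracted into the spindle's groove and the plier tips are out of its eyes (value of joint each of jaw_left, jaw_right below 0.0015 m and horizontal distance between ring_center and stage below 0.0025 m and z of ring_center in the frame of stage between 0.053 and 0.065 m and angle between ring_center's own z axis and vertical below 0.1 rad and contact force between pliers and ring below 0.2 N and distance between pliers_grip and ring_center above 0.135 m), for 0.2 s.
At the end, for the whole second after the job is handed in: Ring level (0.1 rad) in the spindle groove, axis within 2.5 mm of the stage's, both jaws contracted to under 1.5 mm, at rest; pliers released, upright (0.15 rad) in their stand, handle point within 8 mm of its home, cross-bar along the notches (0.2 rad) (value of joint each of jaw_left, jaw_right below 0.0015 m and horizontal distance between ring_center and stage below 0.0025 m and z of ring_center in the frame of stage between 0.053 and 0.065 m and angle between ring_center's own z axis and vertical below 0.1 rad and linear speed of ring below 0.02 m/s and distance between pliers_grip and stand_home below 0.008 m and angle between pliers_grip's own z axis and vertical below 0.15 rad and angle between the x axis of pliers_grip and the x axis of stand_home, either way round below 0.2 rad); the robot touches nothing.
It fails at once if the ring is pressed on the stage with more than 24 N (contact force between ring and stage above 24 N).
It fails at once if the ring is pressed on its post with more than 24 N (contact force between ring and post above 24 N).
It fails at once if the pliers are pressed on the stage with more than 24 N (contact force between pliers and stage above 24 N).
It fails at once if the ring is touched with the fingers (contact force between the fingers and ring above 0.5 N).
It fails at once if another thing is pushed away by more than 3 cm (distance of any of driver, lens_mount, weight, spare_collar, parts_tray, solvent, eraser_block from where it was at the start of the episode above 0.03 m).
It also fails if it takes over 64 s, if anything falls off the work surface, if the arm or the gripper's body presses on something with over 40 N, if the wrist force passes 120 N, or if a joint passes its speed limit or range.

## Robot

A 6-joint arm with a two-finger parallel gripper is mounted at the origin on the work surface. World frame = base frame: x ahead of the robot, y to its left, z up, the work surface at z = 0. Lengths are in m, angles in rad, forces in N, time in s.
With the tool pointing down it reaches from about 0.4 to 0.825 m from the base axis. Payload 7 kg.
Tool frame: the origin (TCP) lies at the centre of the arm's flange, where the gripper is bolted on; the fingertips stand 178 mm ahead of it and the grasp point (between the pads) lies arm.tcp_to_grasp ahead of it (arm.tcp_to_grasp is the distance from the TCP to the grasp point, in m); z points along the fingers, y is the direction in which the jaws open and shut (so a half turn about z gives the same grasp; the last joint's range is limited). The gripper opens to 88 mm and grips with 3 to 60 N. Pads are 19 mm wide; open, the fingers measure 130 mm over their backs; the gripper's body (78 mm by 193 mm) begins 47 mm behind the grasp point.
Start: joints at [0.288, 0.359, 0.012, 0, -1.224, -0.288], TCP at [0.675, -0, 0.405] pointing down, gripper open.
Joint ranges: [-3.07, 3.07], [-1.43, 2.12], [-1.02, 1.25], [-3.03, 1.67], [-3.05, -0], [-3.03, 3.03]. Speed limits (rad/s): [2.39, 2.39, 3.01, 3.14, 3.14, 3.14].

## Interface

Orientations are given as [roll, pitch, yaw] about the fixed x, y, z axes, in that order (R = Rz(yaw) Ry(pitch) Rx(roll)).
In Python, from station import arm gives the robot as it stands.
- The arm moves only by the tool move_arm, never from a script. Its argument "deltas" is a list of rows, each a list of 6 numbers: the shift along the world's x, y, z in mm, then the turn, a rotation vector about the world's x, y, z in degrees. In form: [[tx, ty, tz, ax, ay, az], ...]. A call has exactly 5 rows; each row shifts and turns the commanded pose from where the row before left it; what a row does not reach is not made up. A row lasts 1/12 s, in which the tool goes at most 41.7 mm and 7.16 degrees, less where a joint would pass 70% of its speed; a pose out of reach is approached as far as the arm can. A call with a gripper value outside its range is refused whole. "claw" is the closure in counts, from 0 (fully open) to 255 (shut), set as the call begins (left out, the last holds). The fingers move at their own pace and stop on an object; "squeeze" is the grip in N (left out, the last holds). Time passes only in rows, so rows that do not move let the fingers close, or fill a call up. It gives the time, the measured TCP pose, the force and the opening at its end, in the units of the state.
- arm.get_state(): the state, without advancing time (a new reading comes with each control period).
- arm.grab_frame(name): name is "scene" or "side" or "wrist"; returns the picture (420x560x3 uint8, red, green, blue); there is no depth.
- arm.calibration(name): a dict with "intrinsics" (3x3 intrinsics, pixels), "T" (4x4, takes a point from camera to world coordinates); the wrist camera has in their place "mount" (4x4, takes a point from camera to tool coordinates, whose origin is the TCP and whose axes are the flange's). Camera axes: x right, y up, looking along -z (the intrinsics and any distortion apply to the point x, -y, -z); pixel columns grow to the right and rows downward; lengths in m; the calibration is good to about 2 mm. A picture is of the moment at which its call begins: read the wrist's pose just before it. calibration takes no time and is no camera call.
- arm.job_done(): hands the job in, once; it reports no verdict.
Trained networks look in the newest picture that a camera, given by its name, has taken for a name from the list of things; names that differ only in an ending like _2 or _b are one class to them, and where a whole thing is asked for, a point or a joint stands for the part that bears it (a point fixed in the world has none). Each returns a list of dicts, best first, with "score" (0 to 1); they miss things now and then, are a little off and sometimes report something else, mostly with a low value. They report only what shows in the picture. A call takes as long as a camera call. They do not tell look-alikes from the thing itself.
- arm.spot_in(thing, camera): "xy" ([column, row] in pixels, amid what is visible of it).
- arm.masks_of(thing, camera): "pixels" (420x560 bool, what is visible of it) and "xy" ([column, row] in pixels, amid what is visible of it).
- arm.spot_point(thing, camera): "xy" ([column, row] in pixels: a listed point, or the origin of a listed thing).
The state is a dict: "t": time; "q": joint angles; "qd": joint speeds; "joint_efforts": joint torques, N m; "eef_pos": TCP position; "ee_rot": TCP orientation; "force": force on the tool from outside, world axes, zero at the start; "moment": the same for the moment, N m; "width": finger opening in m.
Only numpy, scipy, OpenCV 4.12 (cv2) and the standard library are available. Lean on these libraries where they do the work, as an engineer would, in place of code of your own. Each camera call takes 0.05 s, during which the arm holds its last target. There are 200 camera calls.

## Working session

There is one attempt and no reset: what is moved stays moved. The work goes in short steps, Python scripts to look and compute and a tool call to move; the robot and the scene stay as the last step left them, time stands still between calls to the robot, and variables do not carry over. Pictures are saved under pics/ and viewed, about 8 in all and at most 12, crops included, and the job is handed in when it is done.

Besides the shell and the picture viewer there is one more tool, called after ">>>" as name([rows], argument=value, ...), one row to a line, values as JSON. move_arm: Moves the arm, as the interface text tells. Its arguments: {"type":"object","properties":{"deltas":{"type":"array","items":{"type":"array","items":{"type":"number"}}},"claw":{"type":"number"},"squeeze":{"type":"number"}},"required":["deltas"]}

```bash
mkdir -p pics; ls; cat > h.py <<'E'
import numpy as np, cv2
from station import arm
from scipy.spatial.transform import Rotation as R
def cam(name):
    c=arm.calibration(name); K=np.array(c["intrinsics"])
    if "T" in c: return K,np.array(c["T"]),c
    s=arm.get_state(); T=np.eye(4); T[:3,:3]=R.from_euler('xyz',s["ee_rot"]).as_matrix(); T[:3,3]=s["eef_pos"]
    return K,T@np.array(c["mount"]),c
def ray(name,xy,KT=None):
    K,T=(KT or cam(name))[:2]
    p=np.linalg.inv(K)@[xy[0],xy[1],1]; d=T[:3,:3]@[p[0],-p[1],-p[2]]
    return T[:3,3],d/np.linalg.norm(d)
def at_z(name,xy,z,KT=None):
    o,d=ray(name,xy,KT); return o+d*(z-o[2])/d[2]
def tri(rays):
    A=0;b=0
    for o,d in rays:
        M=np.eye(3)-np.outer(d,d); A=A+M; b=b+M@o
    p=np.linalg.solve(A,b)
    return p,[np.linalg.norm((np.eye(3)-np.outer(d,d))@(p-o)) for o,d in rays]
def proj(name,p,KT=None):
    K,T=(KT or cam(name))[:2]
    c=T[:3,:3].T@(np.asarray(p)-T[:3,3]); u=K@[c[0],-c[1],-c[2]]; return u[:2]/u[2]
def save(im,fn): cv2.imwrite(fn,cv2.cvtColor(im,cv2.COLOR_RGB2BGR))
E
python3 - <<'E'
from h import *
s=arm.get_state(); print(s, arm.tcp_to_grasp)
for n in("scene","side"):
    im=arm.grab_frame(n); save(im,f"pics/{n}0.png"); c=cam(n); print(n,c[0].tolist(),np.round(c[1],3).tolist(),[k for k in c[2]])
    for t in("pliers_grip","pliers_tips","stand_home","ring_center","ring_eyes","post","stage","stage_groove"):
        print(t,[(np.round(d["xy"],1).tolist(),round(d["score"],2)) for d in arm.spot_point(t,n)])
a=cv2.imread("pics/scene0.png");b=cv2.imread("pics/side0.png")
c=cam("wrist");print(c[0].tolist(),np.round(c[2]["mount"],3).tolist(), [k for k in c[2]])
E
```

```text
pics
{'t': 0.0, 'q': array([ 2.88127275e-01,  3.59403666e-01,  1.10880642e-02, -3.44833793e-04,
       -1.22405199e+00, -2.88104556e-01]), 'qd': array([ 0.00011726, -0.0001077 , -0.00040115,  0.00043861,  0.00096776,
       -0.00058506]), 'joint_efforts': array([-8.00930356e-04, -5.82726967e+01,  2.93058443e+01,  6.99745238e+00,
        6.93249181e-03, -2.06530804e-04]), 'eef_pos': array([6.74827427e-01, 2.28673600e-05, 4.03725244e-01]), 'ee_rot': array([ 3.13999403e+00, -1.35690525e-04, -1.57089094e+00]), 'force': array([-1.00236732,  0.68403446,  0.65261914]), 'moment': array([-0.00871641,  0.0455002 ,  0.03753641]), 'width': 0.0876204124934233} 0.1593
scene [[442.6729247738204, 0.0, 279.79181064549124], [0.0, 442.6729247738204, 207.9856946712484], [0.0, 0.0, 1.0]] [[-0.76, -0.371, 0.534, 1.108], [0.65, -0.459, 0.605, 0.554], [0.02, 0.807, 0.59, 0.728], [0.0, 0.0, 0.0, 1.0]] ['intrinsics', 'T']
pliers_grip [([157.4, 189.0], 0.66), ([240.7, 166.6], 0.61)]
pliers_tips [([163.0, 164.2], 0.74), ([244.9, 199.7], 0.49)]
stand_home []
ring_center [([380.8, 287.4], 0.49)]
ring_eyes [([393.
[... 383 characters left out ...]
04.8, 255.6], 0.92), ([251.6, 370.9], 0.83), ([391.7, 316.6], 0.67), ([187.5, 204.7], 0.41), ([329.9, 251.4], 0.35)]
pliers_tips [([277.3, 305.4], 0.97), ([304.2, 280.3], 0.9), ([387.4, 350.9], 0.68)]
stand_home [([303.6, 255.4], 0.78)]
ring_center [([233.3, 180.1], 0.66)]
ring_eyes [([221.8, 186.7], 0.52)]
post [([230.9, 190.0], 0.75), ([215.1, 212.6], 0.54), ([279.5, 216.4], 0.39)]
stage [([279.3, 221.1], 0.87)]
stage_groove [([282.4, 205.0], 0.75)]
[[345.69430714168817, 0.0, 278.79641765351795], [0.0, 345.69430714168817, 210.33093506953054], [0.0, 0.0, 1.0]] [[-0.0, 0.961, 0.275, 0.076], [1.0, -0.0, 0.001, 0.001], [0.001, 0.275, -0.961, 0.02], [0.0, 0.0, 0.0, 1.0]] ['intrinsics', 'mount']
```

View pics/scene0.png

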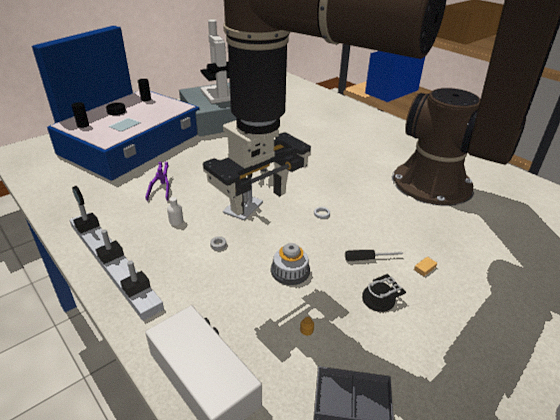

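View pics/side0.png

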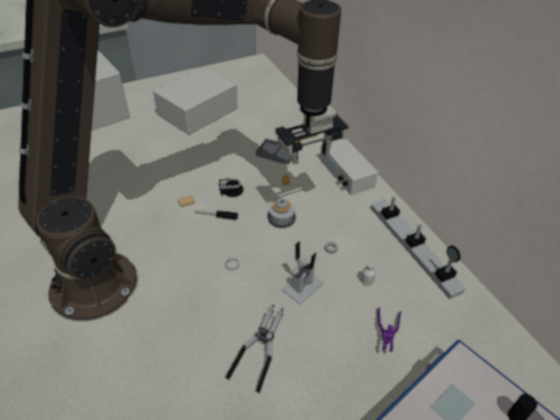

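The side view shows three candidates for pliers_grip:
- (305,256): upright pliers with black handles, in the aluminium stand.
- (252,360): large pliers with black handles, lying on the table.
- (388,330): purple pliers.

I choose the small black-handled one in the stand. Ring and post are at (231,184), the stage at (281,210).

```bash
python3 - <<'E'
from h import *
print("grip",at_z("side",(304.8,255.6),.135),"tips",at_z("side",(304.2,280.3),.016))
for n,p,q,z in (("ringc",(380.8,287.4),(233.3,180.1),.034),("eyes",(393.9,282.2),(221.8,186.7),.034),("groove",(289.5,252.4),(282.4,205),.057),("stage",(291.5,273.1),(279.3,221.1),0),("post",(376.9,300.1),(230.9,190),0)):
    print(n,at_z("scene",p,z).round(4),at_z("side",q,z).round(4),tri([ray("scene",p),ray("side",q)]))
im=cv2.imread("pics/side0.png")
a=cv2.resize(im[225:315,250:370],None,fx=5,fy=5,interpolation=3)
cv2.imwrite("pics/crop1.png",a)
E
```

```text
grip [ 0.5298801  -0.25893623  0.135     ] tips [ 0.53863672 -0.25142992  0.016     ]
ringc [0.4996 0.1979 0.034 ] [0.5115 0.211  0.034 ] (array([0.50780513, 0.20212094, 0.04263285]), [np.float64(0.0006363541506256008), np.float64(0.0006363541506256614)])
eyes [0.4652 0.2063 0.034 ] [0.4646 0.196  0.034 ] (array([0.46434093, 0.20315236, 0.02988032]), [np.float64(0.00277208466039636), np.float64(0.0027720846603961863)])
groove [0.5948 0.0087 0.057 ] [0.5974 0.0115 0.057 ] (array([0.59639098, 0.01005289, 0.05876984]), [np.float64(0.0002704475473908504), np.float64(0.00027044754739090723)])
stage [ 0.5951  0.0189 -0.    ] [0.583  0.0021 0.    ] (array([ 0.58764778,  0.01125174, -0.01047686]), [np.float64(4.9476328088340884e-05), np.float64(4.947632808805123e-05)])
post [0.5063 0.1993 0.    ] [0.4981 0.2041 0.    ] (array([ 0.50114649,  0.20072002, -0.00071728]), [np.float64(0.004414831552973424), np.float64(0.004414831552973506)])
```

View pics/crop1.png

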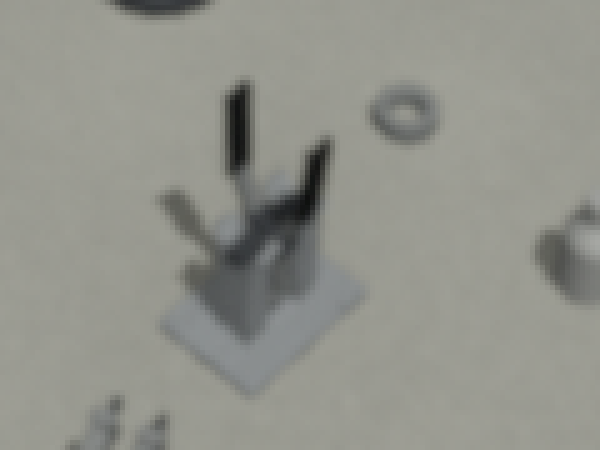

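The crop confirms it: black upright handles at side px (297.6,250) and (313.4,260), with the cross-bar in the notches of the aluminium stand. Next I take wrist measurements from the start pose.

```bash
python3 - <<'E'
from h import *
a=at_z("side",(297.6,250),.135);b=at_z("side",(313.4,260),.135);d=b-a
print(a,b,np.linalg.norm(d),np.degrees(np.arctan2(d[1],d[0])))
# bar direction in the scene: perpendicular edges of the plate, pixels from the crop
P=lambda x,y:at_z("side",(250+x/5,225+y/5),0.004)
e=P(252,395)-P(365,290);f=P(252,395)-P(165,323);print("plate edges",np.linalg.norm(e),np.degrees(np.arctan2(e[1],e[0])),np.linalg.norm(f),np.degrees(np.arctan2(f[1],f[0])), (P(365,290)+P(165,323))/2)
im=arm.grab_frame("wrist"); save(im,"pics/w0.png"); KT=cam("wrist")
for t in("stage","stage_groove","ring_center","ring_eyes","post","pliers_grip"):
    for d in arm.spot_point(t,"wrist"): print(t,d["xy"],round(d["score"],2),at_z("wrist",d["xy"],{"stage":0,"stage_groove":.057,"post":0,"pliers_grip":.135}.get(t,.034),KT).round(4))
E
```

```text
[ 0.52160865 -0.23359209  0.135     ] [ 0.54322674 -0.28173592  0.135     ] 0.052774708630234646 -65.818421613472
plate edges 0.0978559379082089 -158.1949818476877 0.0672350678118564 -71.0755552417337 [ 0.5309491  -0.26086172  0.004     ]
stage [351.2, 187.6] 0.84 [0.5925 0.0075 0.    ]
stage_groove [360.2, 202.9] 0.87 [0.5949 0.0104 0.057 ]
ring_eyes [283.7, 10.3] 0.31 [ 0.6702 -0.1636  0.034 ]
```

View pics/w0.png

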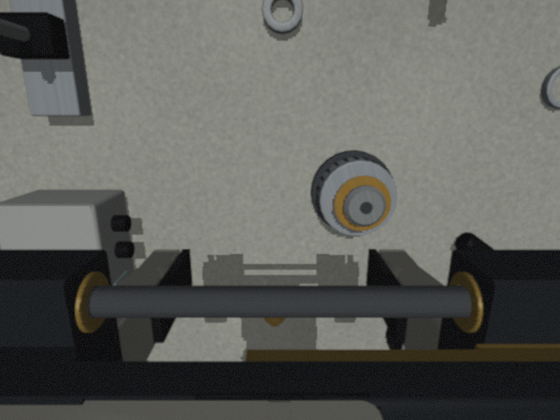

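>>> move_arm([
  [-11.4,-17.1,2.3,0,0,7],
  [-11.4,-17.1,2.3,0,0,7],
  [-11.4,-17.1,2.3,0,0,7],
  [-11.4,-17.1,2.3,0,0,7],
  [-11.4,-17.1,2.3,0,0,7],
], claw=0)

```text
t: 1.67
eef_pos: [0.6174, -0.0862, 0.4163]
ee_rot: [-3.142, -0.0, -0.954]
force: [0.3, -0.7, -0.4]
width: 0.0876
```

>>> move_arm([
  [-11.4,-17.1,2.3,0,0,7],
  [-11.4,-17.1,2.3,0,0,7],
  [-11.4,-17.1,2.3,0,0,7],
  [-11.4,-17.1,2.3,0,0,7],
  [-11.4,-17.1,2.3,0,0,7],
])

```text
t: 2.08
eef_pos: [0.5603, -0.1718, 0.4279]
ee_rot: [-3.142, -0.0, -0.343]
force: [0.1, -0.4, 0.6]
width: 0.0877
```

>>> move_arm([
  [-11.4,-17.1,2.3,0,0,7],
  [-11.4,-17.1,2.3,0,0,7],
  [-11.4,-17.1,2.3,0,0,7],
  [-11.4,-17.1,2.3,0,0,7],
  [-11.4,-17.1,2.3,0,0,7],
])

```text
t: 2.5
eef_pos: [0.5033, -0.2573, 0.4394]
ee_rot: [3.141, -0.0, 0.268]
force: [0.6, 0.2, -0.2]
width: 0.0875
```

>>> move_arm([
  [-11.4,-17.1,2.3,0,0,7],
  [0,0,0,0,0,0],
  [0,0,0,0,0,0],
  [0,0,0,0,0,0],
  [0,0,0,0,0,0],
])

```text
t: 2.92
eef_pos: [0.4929, -0.2731, 0.4413]
ee_rot: [-3.141, -0.0, 0.383]
force: [-0.0, -0.1, 0.1]
width: 0.0875
```

```bash
python3 - <<'E'
from h import *
s=arm.get_state();print(s["t"],s["eef_pos"],np.degrees(s["ee_rot"]),s["q"].round(2),s["force"])
KT=cam("wrist");im=arm.grab_frame("wrist"); save(im,"pics/w1.png")
for t in("stand_home","pliers_grip","pliers_tips"):
    for d in arm.spot_point(t,"wrist"): print(t,d["xy"],round(d["score"],2),at_z("wrist",d["xy"],.016 if "tips" in t else .135,KT).round(4))
# scene views now that the arm is clear
for n in("scene","side"):
    im=arm.grab_frame(n); save(im,f"pics/{n}1.png")
    for t in("ring_center","ring_eyes","stage_groove","pliers_grip"):
        print(n,t,[(np.round(d["xy"],1).tolist(),round(d["score"],2)) for d in arm.spot_point(t,n)])
E
```

```text
2.9167 [ 0.49291163 -0.27314572  0.4413384 ] [-1.79993193e+02 -1.53820527e-03  2.19172362e+01] [-0.16  0.15 -0.18 -0.   -1.24  2.11] [-0.00980846 -0.08425783  0.13408526]
stand_home [280.8, 159.1] 0.6 [ 0.5268 -0.2626  0.135 ]
pliers_grip [278.9, 156.6] 0.75 [ 0.5281 -0.2603  0.135 ]
pliers_tips [279.2, 145.8] 0.95 [ 0.5259 -0.2619  0.016 ]
pliers_tips [546.7, 173.8] 0.69 [ 0.6138 -0.5684  0.016 ]
pliers_tips [296.3, 262.9] 0.61 [ 0.3972 -0.3373  0.016 ]
scene ring_center [([379.1, 289.3], 0.62)]
scene ring_eyes [([392.6, 284.1], 0.8), ([217.3, 246.2], 0.71), ([305.6, 327.6], 0.52)]
scene stage_groove [([289.7, 251.9], 0.97)]
scene pliers_grip [([241.7, 164.6], 0.91), ([270.1, 153.4], 0.78), ([154.5, 190.4], 0.65)]
side ring_center [([234.4, 181.3], 0.45)]
side ring_eyes [([218.6, 182.3], 0.67)]
side stage_groove [([280.2, 208.0], 0.85), ([304.4, 283.3], 0.65)]
side pliers_grip [([390.0, 320.2], 0.95), ([305.4, 256.1], 0.67), ([251.2, 368.7], 0.61)]
```

View pics/w1.png

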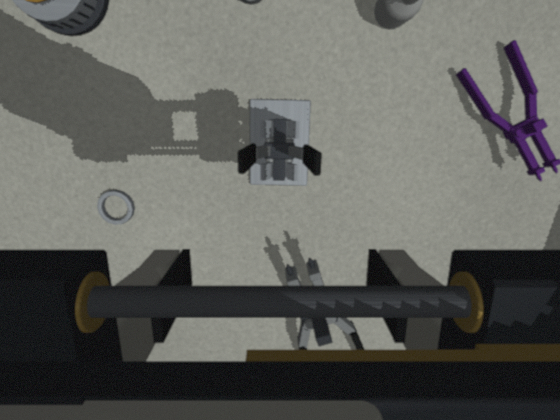

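The wrist view shows the handles at (247,159) and (313,160), level in the image, so the jaw axis is aligned with the handles. The stand plate is square to the image too. I descend now.

>>> move_arm([
  [8,3,-16,0,0,0],
  [8,3,-16,0,0,0],
  [8,3,-16,0,0,0],
  [7,3,-16,0,0,0],
  [4,1,-16,0,0,0],
])

```text
t: 4.03
eef_pos: [0.5282, -0.2604, 0.3608]
ee_rot: [3.141, -0.0, 0.384]
force: [0.7, 0.1, 0.3]
width: 0.0876
```

>>> move_arm([
  [0,0,-20,0,0,0],
  [0,0,-20,0,0,0],
  [0,0,-18,0,0,0],
  [0,0,-9,0,0,0],
  [0,0,0,0,0,0],
])

```text
t: 4.45
eef_pos: [0.5269, -0.2605, 0.2923]
ee_rot: [-3.139, 0.003, 0.384]
force: [-0.5, -0.6, -0.4]
width: 0.0873
```

>>> move_arm([
  [0,0,0,0,0,0],
  [0,0,0,0,0,0],
  [0,0,0,0,0,0],
  [0,0,0,0,0,0],
  [0,0,0,0,0,0],
], claw=96, squeeze=40)

```text
t: 4.87
eef_pos: [0.5278, -0.2607, 0.2955]
ee_rot: [3.141, -0.001, 0.384]
force: [0.1, 1.1, 10.7]
width: 0.0598
```

```bash
python3 - <<'E'
from h import *
s=arm.get_state();print(s["t"],s["eef_pos"],np.degrees(s["ee_rot"]),s["force"],s["moment"],s["width"])
KT=cam("wrist");im=arm.grab_frame("wrist"); save(im,"pics/w2.png")
for t in("pliers_grip","pliers_tips"):
    for d in arm.spot_point(t,"wrist"): print(t,d["xy"],round(d["score"],2),at_z("wrist",d["xy"],.016 if "tips" in t else .135,KT).round(4))
E
```

```text
4.8667 [ 0.52783191 -0.2606947   0.29553501] [ 1.79939749e+02 -8.19948115e-02  2.20097959e+01] [ 0.07891036  1.14702699 10.7491236 ] [ 0.28085547  0.4293631  -0.07154499] 0.0597805681251865
pliers_grip [277.3, 282.8] 0.92 [ 0.5277 -0.2612  0.135 ]
pliers_tips [280.4, 209.3] 0.87 [ 0.5291 -0.2631  0.016 ]
```

View pics/w2.png

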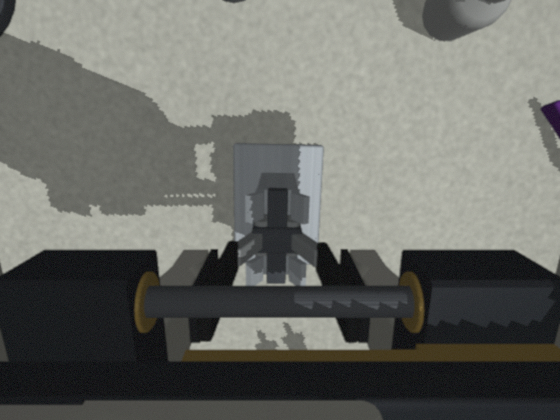

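>>> move_arm([
  [0,0,0,0,0,0],
  [0,0,0,0,0,0],
  [0,0,0,0,0,0],
  [0,0,0,0,0,0],
  [0,0,0,0,0,0],
])

```text
t: 5.43
eef_pos: [0.5279, -0.2607, 0.2962]
ee_rot: [3.14, -0.002, 0.384]
force: [-1.6, 1.0, 9.1]
width: 0.0552
```

>>> move_arm([
  [0,0,8,0,0,0],
  [0,0,20,0,0,0],
  [0,0,28,0,0,0],
  [0,0,28,0,0,0],
  [0,0,26,0,0,0],
])

```text
t: 5.85
eef_pos: [0.5273, -0.2606, 0.4063]
ee_rot: [-3.142, 0.0, 0.384]
force: [-0.2, 0.2, -1.9]
width: 0.0549
```

```bash
python3 - <<'E'
from h import *
s=arm.get_state();print(s["t"],s["eef_pos"],np.degrees(s["ee_rot"]),s["force"],s["moment"],s["width"])
for n,p,q,z in (("ringc",(379.1,289.3),(234.4,181.3),.034),("eyes",(392.6,284.1),(218.6,182.3),.034),("groove",(289.7,251.9),(280.2,208),.057)):
    print(n,at_z("scene",p,z).round(4),at_z("side",q,z).round(4),tri([ray("scene",p),ray("side",q)]))
KT=cam("wrist");im=arm.grab_frame("wrist"); save(im,"pics/w3.png")
for t in("pliers_grip","pliers_tips"):
    for d in arm.spot_point(t,"wrist"): print(t,d["xy"],round(d["score"],2))
a=cv2.imread("pics/scene1.png")[270:315,350:420];cv2.imwrite("pics/crop2.png",np.hstack([cv2.resize(a,(560,360),interpolation=3)]))
E
```

```text
5.85 [ 0.52728375 -0.2605846   0.40628008] [-1.79999586e+02  1.37542562e-03  2.19992406e+01] [-0.2259939   0.16435222 -1.8769317 ] [-0.1681801  -0.13205692 -0.04984339] 0.05485525827618262
ringc [0.5068 0.1992 0.034 ] [0.5126 0.2037 0.034 ] (array([0.51069777, 0.20065017, 0.03754729]), [np.float64(0.0008209271926719429), np.float64(0.0008209271926718527)])
eyes [0.472 0.208 0.034] [0.4628 0.2211 0.034 ] (array([0.46630888, 0.21177931, 0.03609394]), [np.float64(0.007053534167914627), np.float64(0.007053534167914646)])
groove [0.5933 0.0078 0.057 ] [0.5853 0.0023 0.057 ] (array([0.58851803, 0.00502321, 0.05273599]), [np.float64(0.0016495351996495835), np.float64(0.0016495351996497823)])
pliers_grip [276.6, 282.3] 0.96
pliers_tips [277.4, 209.2] 0.71
```

View pics/w3.png

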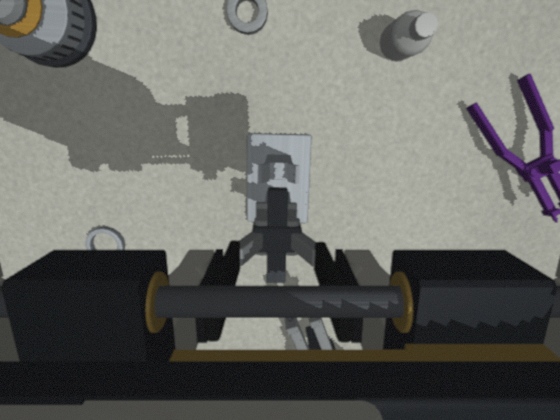

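>>> move_arm([
  [-6,31,0,0,0,-2],
  [-6,31,0,0,0,-2],
  [-6,31,0,0,0,-2],
  [-6,31,0,0,0,-2],
  [-6,31,0,0,0,-2],
])

```text
t: 6.42
eef_pos: [0.4965, -0.1044, 0.4032]
ee_rot: [-3.141, 0.002, 0.207]
force: [1.4, 1.0, -2.6]
width: 0.055
```

>>> move_arm([
  [-6,31,0,0,0,-2],
  [-6,31,0,0,0,-2],
  [-6,31,0,0,0,-2],
  [-6,31,0,0,0,-2],
  [-6,31,0,0,0,-2],
])

```text
t: 6.83
eef_pos: [0.4664, 0.0506, 0.4035]
ee_rot: [3.141, 0.002, 0.033]
force: [0.8, 0.1, -1.3]
width: 0.0547
```

>>> move_arm([
  [-6,31,0,0,0,-2],
  [-6,31,0,0,0,-2],
  [-6,31,0,0,0,-2],
  [-6,31,0,0,0,-2],
  [-3,31,0,0,0,-2],
])

```text
t: 7.25
eef_pos: [0.4392, 0.2054, 0.4035]
ee_rot: [3.141, 0.002, -0.141]
force: [0.6, -0.9, -2.5]
width: 0.0547
```

>>> move_arm([
  [0,0,0,0,0,0],
  [0,0,0,0,0,0],
  [0,0,0,0,0,0],
  [0,0,0,0,0,0],
  [0,0,0,0,0,0],
])

```text
t: 7.67
eef_pos: [0.4406, 0.2035, 0.4042]
ee_rot: [3.141, 0.0, -0.141]
force: [-0.4, -0.2, -2.3]
width: 0.0549
```

```bash
python3 - <<'E'
from h import *
s=arm.get_state();print(s["t"],s["eef_pos"],np.degrees(s["ee_rot"]),s["force"],s["width"])
KT=cam("wrist");im=arm.grab_frame("wrist"); save(im,"pics/w4.png")
for t in("ring_center","ring_eyes","post","pliers_tips"):
    for d in arm.spot_point(t,"wrist"): print(t,d["xy"],round(d["score"],2),at_z("wrist",d["xy"],{"post":0,"pliers_tips":s["eef_pos"][2]-.278}.get(t,.034),KT).round(4))
a=cv2.imread("pics/w4.png")[60:310,160:440]; cv2.imwrite("pics/crop4.png",cv2.resize(a,(672,600),interpolation=2))
E
```

```text
7.6667 [0.44058931 0.20346833 0.404206  ] [ 1.79977480e+02  2.28163869e-02 -8.06273874e+00] [-0.4413529  -0.24871894 -2.28498455] 0.05494432987242333
ring_eyes [268.8, 159.5] 0.81 [0.4686 0.2079 0.034 ]
post [277.9, 120.0] 0.55 [0.5047 0.1935 0.    ]
pliers_tips [280.6, 213.5] 0.75 [0.4378 0.2009 0.1262]
```

View pics/crop4.png

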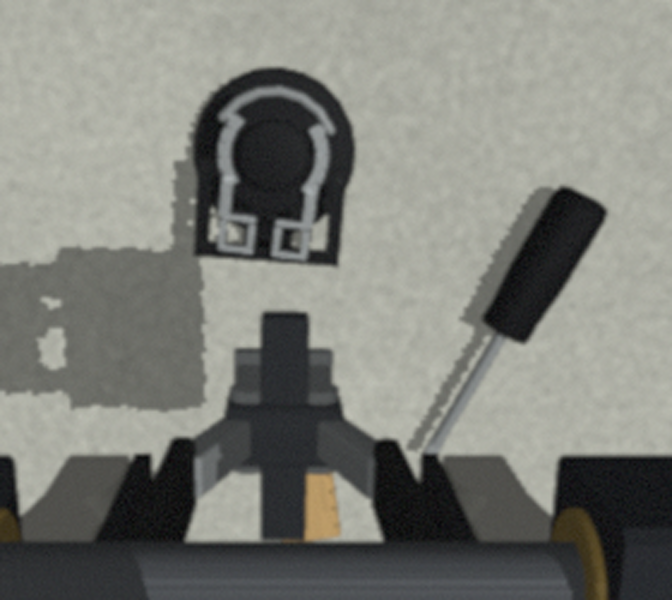

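```bash
python3 - <<'E'
from h import *
s=arm.get_state();KT=cam("wrist");T=np.eye(4);T[:3,:3]=R.from_euler('xyz',s["ee_rot"]).as_matrix();T[:3,3]=s["eef_pos"]
P=lambda x,y,z:at_z("wrist",(160+x/2.4,60+y/2.4),z,KT)
l,r=P(237,233,.036),P(291,240,.036);d=l-r;m=(l+r)/2
print("eyes",m,np.linalg.norm(d),"ring x yaw",np.degrees(np.arctan2(d[1],d[0]))-90)
print("stub",P(274,152,.040),"ring c from top arc", P(277,88,.036))
c=P(274,152,.040);v=c-m;print("stub dir",np.degrees(np.arctan2(v[1],v[0])),np.linalg.norm(v[:2]))
zg=s["eef_pos"][2]-.1593
inv=np.linalg.inv(T)
for nm,x,y,z in(("bar far bottom",284,313,zg-.065),("bar far bottom L",264,313,zg-.065),("R",308,313,zg-.065),("shoulder far-edge top",284,348,zg-.110),("shoulder near",284,403,zg-.1)):
    print(nm,(inv@np.r_[P(x,y,z),1])[:3])
E
```

```text
eyes [0.46984308 0.20710147 0.036     ] 0.02277936719531593 ring x yaw -15.438994085018805
stub [0.50336084 0.19797175 0.04      ] ring c from top arc [0.52759362 0.19328769 0.036     ]
stub dir -15.23684557395032 0.03473891856465697
bar far bottom [0.02820379 0.00107337 0.22430148]
bar far bottom L [ 0.02820625 -0.0039611   0.22430226]
R [0.02820083 0.00711531 0.22430055]
shoulder far-edge top [0.00690013 0.00109195 0.26930024]
shoulder near [-0.00772619  0.0010789   0.25929939]
```

The crop shows ring and post clearly. The eyes are at crop (237,233) and (291,240), the stub at (274,152), and the pliers hang centred at x≈284. The ring's yaw is −15.4°, found two ways that agree. I move above the eyes.

>>> move_arm([
  [6.3,0.8,-12,0,0,-1.5],
  [6.3,0.8,-12,0,0,-1.5],
  [6.3,0.8,-12,0,0,-1.5],
  [6.2,0.9,-12,0,0,-1.5],
  [6.2,0.9,-10,0,0,-1.4],
])

```text
t: 8.33
eef_pos: [0.4722, 0.2084, 0.3457]
ee_rot: [3.141, 0.0, -0.271]
force: [0.2, 1.1, -2.5]
width: 0.0547
```

>>> move_arm([
  [0,0,-2,0,0,0],
  [0,0,0,0,0,0],
  [0,0,0,0,0,0],
  [0,0,0,0,0,0],
  [0,0,0,0,0,0],
])

```text
t: 8.75
eef_pos: [0.4718, 0.2087, 0.3453]
ee_rot: [-3.14, -0.001, -0.268]
force: [-0.7, 0.2, -1.3]
width: 0.0544
```

```bash
python3 - <<'E'
from h import *
s=arm.get_state();print(s["t"],s["eef_pos"],np.degrees(s["ee_rot"]),s["force"],s["width"])
KT=cam("wrist")
ims={n:arm.grab_frame(n) for n in("wrist","scene","side")}
for n in ims: save(ims[n],f"pics/{n}5.png")
for t in("ring_eyes","pliers_tips"):
    for n in("wrist","side","scene"): print(t,n,[(np.round(d["xy"],1).tolist(),round(d["score"],2)) for d in arm.spot_point(t,n)])
b=lambda im:cv2.cvtColor(im,cv2.COLOR_RGB2BGR)
w=cv2.resize(b(ims["wrist"])[90:290,180:380],(400,400),interpolation=2)
pe=proj("scene",(.47,.207,.05)).astype(int);ps=proj("side",(.47,.207,.05)).astype(int);print(pe,ps)
c=lambda im,p:cv2.resize(b(im)[max(p[1]-30,0):p[1]+30,p[0]-30:p[0]+30],(400,400),interpolation=2)
cv2.imwrite("pics/crop5.png",cv2.resize(np.hstack([w,c(ims["scene"],pe)]),(800,400)))
E
```

```text
8.75 [0.47181312 0.20867601 0.34529122] [-1.79932974e+02 -4.46880878e-02 -1.53679092e+01] [-0.68606491  0.19685477 -1.26056244] 0.05438458887448116
ring_eyes wrist [([280.4, 201.0], 0.74), ([280.9, 211.5], 0.2)]
ring_eyes side [([220.6, 181.7], 0.61)]
ring_eyes scene [([423.5, 269.9], 0.65), ([408.3, 232.6], 0.62), ([395.5, 282.3], 0.57), ([398.2, 272.0], 0.51)]
pliers_tips wrist [([279.4, 211.4], 0.66), ([282.8, 155.8], 0.5)]
pliers_tips side [([276.9, 308.2], 0.96), ([386.9, 352.5], 0.78), ([223.2, 176.4], 0.49)]
pliers_tips scene [([165.1, 161.9], 0.91), ([256.2, 164.1], 0.84), ([397.7, 272.2], 0.59)]
[394 278] [221 180]
```

View pics/crop5.png

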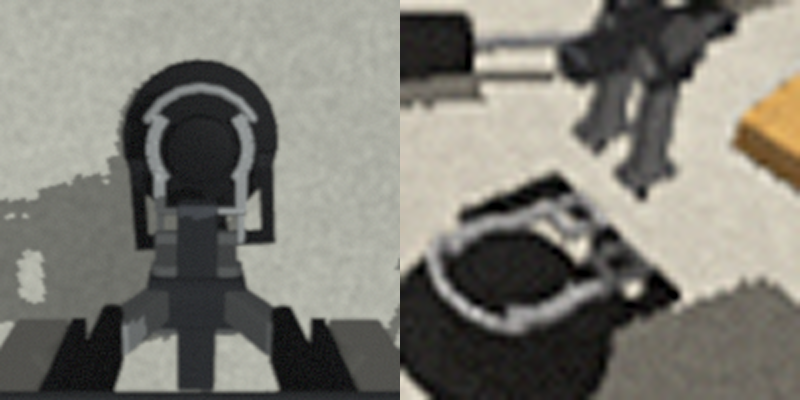

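```bash
python3 - <<'E'
from h import *
for z in(.063,.065,.067): print("tips scene",z,at_z("scene",(396.8,272.8),z))
print("eyes scene spots",at_z("scene",(395.5,282.3),.034),at_z("scene",(394.3,287.6),.036),at_z("scene",(392.6,284.1),.034))
print("proj tips expected",proj("scene",(.4698,.208,.065)),"eyes expected",proj("scene",(.4698,.2071,.036)))
print(at_z("side",(223.2,176.4),.065),at_z("side",(220.6,181.7),.034))
a=cv2.imread("pics/side5.png")[145:205,190:250];b=cv2.imread("pics/scene5.png")[258:303,364:424]
cv2.imwrite("pics/crop6.png",np.hstack([cv2.resize(a,(400,400),interpolation=2),cv2.resize(b,(400,400),interpolation=2)]))
E
```

```text
tips scene 0.063 [0.46476111 0.20744929 0.063     ]
tips scene 0.065 [0.46669697 0.20849172 0.065     ]
tips scene 0.067 [0.46863283 0.20953414 0.067     ]
eyes scene spots [0.4627193 0.2087132 0.034    ] [0.47931314 0.2178313  0.036     ] [0.47198398 0.2080497  0.034     ]
proj tips expected [395.71053155 273.32905732] eyes expected [393.03353378 282.73523787]
[0.47638969 0.20815089 0.065     ] [0.46995812 0.22114195 0.034     ]
```

>>> move_arm([
  [0,-1,-9,0,0,0],
  [0,0,-9,0,0,0],
  [0,0,-7,0,0,0],
  [0,0,-2,0,0,0],
  [0,0,0,0,0,0],
])

```text
t: 9.62
eef_pos: [0.4716, 0.2074, 0.3162]
ee_rot: [3.14, 0.001, -0.269]
force: [0.4, -0.2, -1.8]
width: 0.0547
```

>>> move_arm([
  [0,0,-1,0,0,0],
  [0,0,-1,0,0,0],
  [0,0,-1,0,0,0],
  [0,0,-1,0,0,0],
  [0,0,0,0,0,0],
])

```text
t: 10.03
eef_pos: [0.4719, 0.2076, 0.3134]
ee_rot: [-3.141, -0.0, -0.269]
force: [0.8, -0.3, -1.9]
width: 0.0547
```

```bash
python3 - <<'E'
from h import *
s=arm.get_state();print(s["t"],s["eef_pos"],np.degrees(s["ee_rot"]),s["force"],s["moment"],s["width"])
ims={n:arm.grab_frame(n) for n in("wrist","scene")}
for n in ims: save(ims[n],f"pics/{n}7.png")
b=lambda im:cv2.cvtColor(im,cv2.COLOR_RGB2BGR)
w=cv2.resize(b(ims["wrist"])[90:290,180:380],(400,400),interpolation=2)
c=cv2.resize(b(ims["scene"])[255:305,365:415],(400,400),interpolation=2)
cv2.imwrite("pics/crop7.png",np.hstack([w,c]))
E
```

```text
10.0333 [0.47185064 0.20757493 0.31343687] [-1.79993330e+02 -1.05120034e-03 -1.54022169e+01] [ 0.77811981 -0.34148418 -1.91991556] [-0.12262498  0.09406242 -0.02086459] 0.05468252868823328
```

View pics/crop7.png

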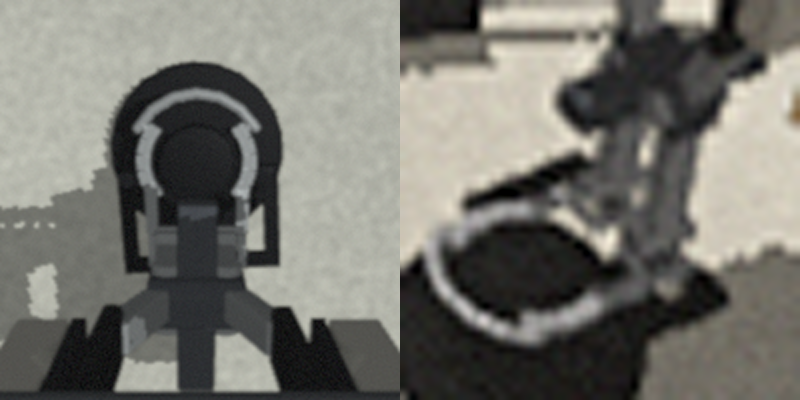

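Both views show the pins over and in the eyes, ring and pliers are symmetric about x≈197 in the wrist crop, and no contact force shows. I continue down to the shoulders.

>>> move_arm([
  [0,0,-1,0,0,0],
  [0,0,-1,0,0,0],
  [0,0,-1,0,0,0],
  [0,0,-1,0,0,0],
  [0,0,0,0,0,0],
])

```text
t: 10.55
eef_pos: [0.4718, 0.2075, 0.3092]
ee_rot: [3.141, 0.0, -0.269]
force: [0.2, 0.1, -2.6]
width: 0.0545
```

>>> move_arm([
  [0,0,-0.7,0,0,0],
  [0,0,-0.7,0,0,0],
  [0,0,-0.6,0,0,0],
  [0,0,0,0,0,0],
  [0,0,0,0,0,0],
])

```text
t: 10.97
eef_pos: [0.4721, 0.2077, 0.308]
ee_rot: [-3.141, -0.001, -0.269]
force: [0.3, -0.2, 4.7]
width: 0.0548
```

Contact at about 6 N where the shoulders should meet the ring. I squeeze to the stop.

>>> move_arm([
  [0,0,0,0,0,0],
  [0,0,0,0,0,0],
  [0,0,0,0,0,0],
  [0,0,0,0,0,0],
  [0,0,0,0,0,0],
], claw=170, squeeze=45)

```text
t: 11.38
eef_pos: [0.4729, 0.2086, 0.3093]
ee_rot: [-3.138, -0.003, -0.268]
force: [-0.5, 1.0, 11.4]
width: 0.0367
```

>>> move_arm([
  [0,0,0,0,0,0],
  [0,0,0,0,0,0],
  [0,0,0,0,0,0],
  [0,0,0,0,0,0],
  [0,0,0,0,0,0],
])

```text
t: 11.8
eef_pos: [0.4729, 0.2086, 0.3093]
ee_rot: [-3.138, -0.003, -0.268]
force: [-0.7, 1.7, 10.2]
width: 0.0368
```

>>> move_arm([
  [0,0,2,0,0,0],
  [0,0,4,0,0,0],
  [0,0,8,0,0,0],
  [0,0,12,0,0,0],
  [0,0,12,0,0,0],
])

```text
t: 12.22
eef_pos: [0.4716, 0.2073, 0.3456]
ee_rot: [3.14, 0.001, -0.269]
force: [0.5, -0.4, -2.3]
width: 0.0369
```

>>> move_arm([
  [0,0,12,0,0,0],
  [0,0,12,0,0,0],
  [0,0,10,0,0,0],
  [0,0,4,0,0,0],
  [0,0,0,0,0,0],
])

```text
t: 12.63
eef_pos: [0.472, 0.2077, 0.3845]
ee_rot: [-3.14, -0.001, -0.269]
force: [0.8, 0.1, -1.5]
width: 0.0367
```

```bash
python3 - <<'E'
from h import *
s=arm.get_state();print(s["t"],s["eef_pos"],np.degrees(s["ee_rot"]),s["force"],s["moment"],s["width"])
KT=cam("wrist");im=arm.grab_frame("wrist");save(im,"pics/w8.png");sc=arm.grab_frame("scene");save(sc,"pics/scene8.png")
zr=s["eef_pos"][2]-.274
print("spots",[(t,n,[(np.round(d["xy"],1).tolist(),round(d["score"],2)) for d in arm.spot_point(t,n)]) for t in("ring_center","ring_eyes") for n in("wrist","scene")])
pc=s["eef_pos"]+R.from_euler('xyz',s["ee_rot"]).apply([.0315,0,0]);pc[2]=zr;p=proj("scene",pc).astype(int);print(pc,p,proj("wrist",pc,KT))
b=lambda im:cv2.cvtColor(im,cv2.COLOR_RGB2BGR)
w=cv2.resize(b(im)[70:270,180:380],(500,500),interpolation=2)
c=cv2.resize(b(sc)[p[1]-40:p[1]+40,p[0]-24:p[0]+24],(300,500),interpolation=2)
cv2.imwrite("pics/crop8.png",np.hstack([w,c]))
E
```

```text
12.6333 [0.47198238 0.20765931 0.38445404] [-1.79918528e+02 -4.72790028e-02 -1.54008124e+01] [ 0.82682458  0.10674022 -1.52754104] [-0.05900891 -0.00475006  0.0012122 ] 0.036719769195089305
spots [('ring_center', 'wrist', []), ('ring_center', 'scene', [([385.7, 263.0], 0.69), ([289.4, 253.7], 0.34)]), ('ring_eyes', 'wrist', [([277.4, 215.7], 0.93)]), ('ring_eyes', 'scene', [([401.6, 258.1], 0.53), ([374.8, 258.2], 0.46)])]
[0.50235125 0.19929387 0.11045404] [386 262] [277.34295775 171.78610755]
```

View pics/crop8.png

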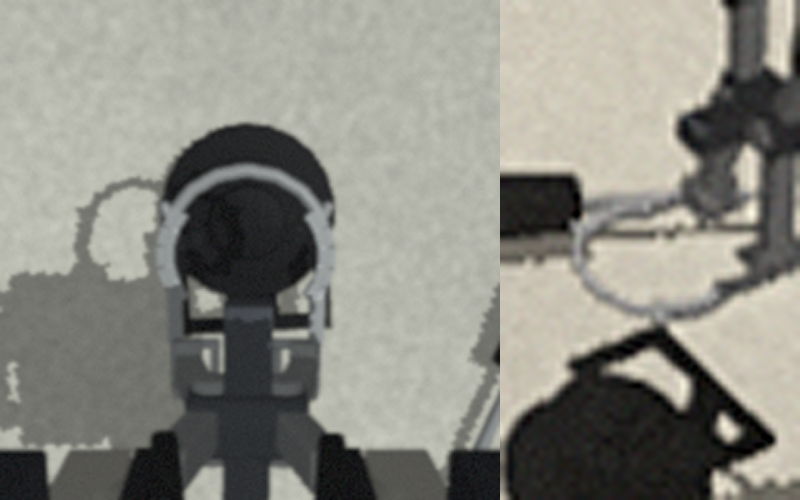

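The ring is spread evenly, lies level against the shoulders, and is off its post. I carry it over the stage.

>>> move_arm([
  [4,-8,0,0,0,0],
  [8,-16,0,0,0,0],
  [12,-24,0,0,0,0],
  [13,-26,0,0,0,0],
  [13,-26,0,0,0,0],
])

```text
t: 13.35
eef_pos: [0.5223, 0.1064, 0.3833]
ee_rot: [3.141, 0.0, -0.268]
force: [1.2, -0.1, -1.9]
width: 0.0369
```

>>> move_arm([
  [13,-26,0,0,0,0],
  [12,-26,0,0,0,0],
  [10,-20,0,0,0,0],
  [6,-12,0,0,0,0],
  [2,-4,0,0,0,0],
])

```text
t: 13.77
eef_pos: [0.5656, 0.0173, 0.3828]
ee_rot: [3.141, 0.001, -0.271]
force: [-0.4, 0.4, -3.0]
width: 0.0369
```

>>> move_arm([
  [0,0,0,0,0,0],
  [0,0,0,0,0,0],
  [0,0,0,0,0,0],
  [0,0,0,0,0,0],
  [0,0,0,0,0,0],
])

```text
t: 14.18
eef_pos: [0.5647, 0.0203, 0.3836]
ee_rot: [-3.141, -0.0, -0.268]
force: [0.3, 0.5, -1.8]
width: 0.0367
```

```bash
python3 - <<'E'
from h import *
s=arm.get_state();print(s["t"],s["eef_pos"],np.degrees(s["ee_rot"]),s["force"],s["moment"],s["width"])
KT=cam("wrist");im=arm.grab_frame("wrist");save(im,"pics/w9.png");sc=arm.grab_frame("scene");save(sc,"pics/scene9.png");sd=arm.grab_frame("side");save(sd,"pics/side9.png")
np.save("KT9.npy",np.array([np.pad(KT[0],((0,1),(0,1))),KT[1]]))
for t in("ring_center","ring_eyes","stage_groove","stage"):
  for n in("wrist","scene","side"):
    print(t,n,[(np.round(d["xy"],1).tolist(),round(d["score"],2)) for d in arm.spot_point(t,n)])
b=cv2.cvtColor(im,cv2.COLOR_RGB2BGR)
cv2.imwrite("pics/crop9.png",cv2.resize(b[90:250,190:350],(600,600),interpolation=2))
E
```

```text
14.1833 [0.56465141 0.02029129 0.38361321] [-1.79989652e+02 -1.01785774e-02 -1.53328440e+01] [ 0.31764598  0.48745484 -1.77578932] [-0.08415685  0.00833837  0.02935277] 0.036683451066063695
ring_center wrist []
ring_center scene [([290.3, 236.2], 0.63)]
ring_center side [([284.1, 190.9], 0.52), ([329.9, 248.4], 0.5)]
ring_eyes wrist [([276.7, 213.8], 0.95)]
ring_eyes scene [([306.8, 232.4], 0.48), ([174.1, 221.8], 0.28)]
ring_eyes side [([269.7, 189.4], 0.43)]
stage_groove wrist [([279.6, 161.0], 0.92)]
stage_groove scene [([291.1, 252.0], 0.76), ([375.0, 301.3], 0.18)]
stage_groove side [([279.8, 204.5], 0.77)]
stage wrist [([278.0, 153.1], 0.7), ([438.9, 25.2], 0.16)]
stage scene [([292.7, 271.8], 0.67)]
stage side [([279.4, 219.2], 0.88)]
```

View pics/crop9.png

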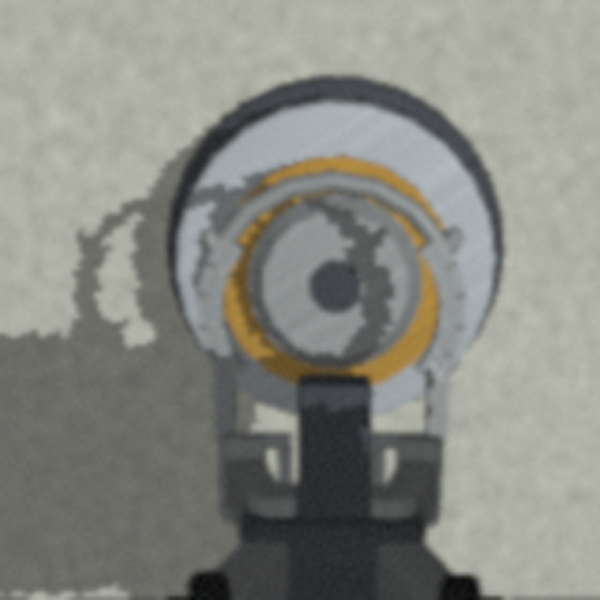

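The last picture shows the spindle bore at crop (336,286), the ring's back arc at rows 170–193 and its jaws at columns about 200 and 465. I'll compute the relative offset.

```bash
cat > meas.py <<'E'
from h import *
def load():
    a=np.load("KT9.npy"); return a[0][:3,:3],a[1]
KT=load()
M=np.array(arm.calibration("wrist")["mount"]); Tt=KT[1]@np.linalg.inv(M); inv=np.linalg.inv(Tt)
P=lambda x,y,z:((inv@np.r_[at_z("wrist",(190+x/3.75,90+y/3.75),z,KT),1])[:3]*1000).round(2)
z=.3836
E
python3 - <<'E'
from meas import *
print("bore",P(336,286,.071),P(336,286,.074))
print("spindle L/R",P(248,283,.066),P(420,283,.066)," bottom",P(334,366,.066))
print("washer L/R",P(225,300,.057),P(438,300,.057),"top",P(340,157,.057))
print("drum L/R",P(175,270,.042),P(500,270,.042),"top",P(337,98,.042))
print("ring outer/inner back",P(335,170,z-.276),P(335,193,z-.272))
print("jaws outer L/R",P(200,270,z-.274),P(465,270,z-.274))
# gradient profiles for precision
im=cv2.cvtColor(cv2.imread("pics/w9.png"),cv2.COLOR_BGR2GRAY)
print("col279",list(enumerate(im[128:150,279],128)))
print("row162",[(c,int(im[162,c])) for c in range(236,262)],[(c,int(im[162,c])) for c in range(298,322)])
print("row190 legs",[(c,int(im[196,c])) for c in range(244,258)],[(c,int(im[196,c])) for c in range(300,314)])
E
```

```text
bore [ 29.43   2.22 312.62] [ 29.9    2.2  309.62]
spindle L/R [ 29.37 -18.01 317.62] [ 29.35  21.56 317.61]  bottom [  9.86   1.78 317.62]
washer L/R [ 23.95 -24.13 326.62] [ 23.93  26.54 326.61] top [ 57.17   3.18 326.62]
drum L/R [ 28.97 -37.58 341.63] [ 28.94  43.01 341.61] top [ 70.11   2.55 341.63]
ring outer/inner back [ 57.56   1.86 276.02] [ 53.52   1.85 272.02]
jaws outer L/R [ 38.53 -24.57 274.02] [ 38.51  27.32 274.02]
col279 [(128, np.uint8(172)), (129, np.uint8(172)), (130, np.uint8(169)), (131, np.uint8(154)), (132, np.uint8(142)), (133, np.uint8(141)), (134, np.uint8(135)), (135, np.uint8(124)), (136, np.uint8(129)), (137, np.uint8(141)), (138, np.uint8(141)), (139, np.uint8(126)), (140, np.uint8(105)), (141, np.uint8(107)), (142, np.uint8(122)), (143, np.uint8(120)), (144, np.uint8(109)), (145, np.uint8(91)), (146, np.uint8(84)), (147, np.uint8(87)), (148, np.uint8(93)), (149, np.uint8(108))]
row162 [(236, 80), (237, 132), (238, 160), (239, 166), (240, 163), (241, 150), (242, 121), (243, 115), (244, 131), (245, 143), (246, 142), (247, 139), (248, 147), (249, 152), (250, 144), (251, 130), (252, 108), (253, 87), (254, 82), (255, 82), (256, 90), (257, 86), (258, 84), (259, 94), (260, 128), (261, 141)] [(298, 141), (299, 129), (300, 124), (301, 124), (302, 134), (303, 139), (304, 143), (305, 148), (306, 154), (307, 155), (308, 150), (309, 145), (310, 149), (311, 154), (312, 161), (313, 170), (314, 172), (315, 173), (316, 171), (317, 171), (318, 170), (319, 172), (320, 163), (321, 130)]
row190 legs [(244, 110), (245, 109), (246, 104), (247, 93), (248, 89), (249, 87), (250, 86), (251, 86), (252, 85), (253, 99), (254, 110), (255, 113), (256, 109), (257, 106)] [(300, 154), (301, 151), (302, 153), (303, 134), (304, 135), (305, 144), (306, 145), (307, 143), (308, 149), (309, 158), (310, 171), (311, 173), (312, 174), (313, 175)]
```

```bash
cat > rect.py <<'E'
from h import *
M=np.array(arm.calibration("wrist")["mount"]);K=np.array(arm.calibration("wrist")["intrinsics"])
def rect(fn,depth,x=(10,70),y=(-32,36),s=.25):
    """top view in the tool frame (mm) of the plane at 'depth' (m) ahead of the TCP; rows x descending, cols y ascending"""
    xs=np.arange(x[1],x[0],-s);ys=np.arange(y[0],y[1],s)
    Y,X=np.meshgrid(ys,xs);p=np.stack([X/1e3,Y/1e3,np.full_like(X,depth)],-1)
    c=(p-M[:3,3])@M[:3,:3];u=K[0,0]*c[...,0]/-c[...,2]+K[0,2];v=K[1,1]*(-c[...,1])/-c[...,2]+K[1,2]
    im=cv2.cvtColor(cv2.imread(fn),cv2.COLOR_BGR2GRAY)
    return xs,ys,cv2.remap(im,u.astype(np.float32),v.astype(np.float32),cv2.INTER_CUBIC)
E
python3 - <<'E'
from rect import *
# ring on the post: TCP z and depth of ring top
for fn,z in(("pics/wrist5.png",.3453),("pics/wrist7.png",.3134)):
    d=z-.036
    xs,ys,g=rect(fn,d); g=g.astype(int)
    print(fn)
    for x in range(60,16,-3):
        r=g[np.argmin(abs(xs-x))]>110
        e=np.flatnonzero(np.diff(r.astype(int))); print(x,[float(ys[i]) for i in e])
    for y in(-4,0,2,4,8):
        r=g[:,np.argmin(abs(ys-y))]>110;e=np.flatnonzero(np.diff(r.astype(int)));print(" y",y,[float(xs[i]) for i in e])
xs,ys,g=rect("pics/w8.png",.272);print("w8")
for x in range(60,20,-3):
    r=g[np.argmin(abs(xs-x))]>110
    e=np.flatnonzero(np.diff(r.astype(int))); print(x,[float(ys[i]) for i in e])
for y in(-4,0,2,4,8):
    r=g[:,np.argmin(abs(ys-y))]>110;e=np.flatnonzero(np.diff(r.astype(int)));print(" y",y,[float(xs[i]) for i in e])
E
```

```text
pics/wrist5.png
60 [-19.25, 23.25]
57 [-22.5, -5.75, 11.0, 26.5]
54 [-25.5, -11.75, -6.25, 10.75, 16.5, 28.5]
51 [-27.25, -15.75, -11.25, 16.0, 20.5, 30.5]
48 [-29.0, -18.25, -14.5, 19.25, 23.25, 31.75]
45 [-29.75, -20.5, -13.25, 17.0, 25.25, 33.0]
42 [-30.75, -17.75, -12.0, 16.25, 22.0, 33.75]
39 [-31.75, -19.25, -14.0, 18.0, 23.25, 34.25]
36 [-31.0, -19.75, -15.0, 19.0, 24.0, 34.5]
33 [-31.25, -20.5, -15.25, 19.75, 24.5, 34.5]
30 [-31.0, -20.5, -15.25, 19.5, 24.25, 33.75]
27 [-30.5, -19.75, -14.75, 19.0, 24.25, 33.25]
24 [-19.0, -13.5, 17.75, 23.25, 33.0]
21 [-29.0, -17.5, -11.75, 16.0, 22.0, 33.25]
18 [-31.75, -29.25, -17.25, -12.75, 17.25, 21.75, 33.25]
 y -4 [67.75, 57.5, 54.75]
 y 0 [68.0, 58.25, 55.25]
 y 2 [68.0, 58.5, 55.75]
 y 4 [67.75, 58.5, 55.5]
 y 8 [67.5, 57.75, 55.0]
pics/wrist7.png
60 [-20.5, 21.75]
57 [-24.0, -7.25, 9.5, 25.0]
54 [-26.5, -13.25, -7.25, 9.0, 15.0, 26.75]
51 [-28.5, -17.25, -12.5, 14.25, 19.0, 29.0]
48 [-29.75, -19.75, -15.75, 17.75, 21.5, 30.25]
45 [-30.75, -22.0, -14.75, 15.75, 24.0, 31.25]
42 [-31.5, -19.25, -13.25, 14.5, 20.5, 32.25]
39 [-20.5, -1
[... 306 characters left out ...]
.75, 17.5, 20.25, 31.75]
 y -4 [67.75, 57.75, 54.5]
 y 0 [68.25, 58.5, 55.5]
 y 2 [68.0, 58.25, 55.25]
 y 4 [67.75, 58.0, 55.0]
 y 8 [67.25, 57.25, 54.5]
w8
60 [-19.0, 20.5]
57 [-21.0, -3.75, 5.75, 22.75]
54 [-22.25, -11.75, -3.0, 5.25, 13.75, 24.25]
51 [-23.75, -16.5, -11.0, 13.0, 18.5, 25.25]
48 [-24.0, -19.0, -15.0, 17.25, 21.0, 26.0]
45 [-24.5, -24.0, -17.5, 19.5]
42 [-24.75, -22.75, -16.75, 18.25, 24.5, 26.5]
39 [-18.75, 20.0]
36 [-19.75, 21.25]
33 [-20.5, 21.75]
30 [-20.5, 22.0]
27 [-20.0, 21.25]
24 [-19.0, 16.75]
21 [-23.75, -15.5, -10.0, 13.5, 24.5, 25.5]
 y -4 [68.75, 57.0, 54.0]
 y 0 [69.25, 57.75, 54.75]
 y 2 [69.25, 57.75, 54.75]
 y 4 [69.0, 57.5, 54.25]
 y 8 [68.5, 56.75, 53.75]
```

```bash
python3 - <<'E'
from rect import *
z=.3836
def edges(g,axis,k,coord,lines,n=5):
    gs=cv2.GaussianBlur(g.astype(float),(0,0),2)
    for L in lines:
        i=np.argmin(abs(k-L)); p=gs[i] if axis==0 else gs[:,i]
        d=np.diff(p); idx=[j for j in range(1,len(d)-1) if abs(d[j])>2.0 and abs(d[j])>=abs(d[j-1]) and abs(d[j])>abs(d[j+1])]
        print("  ",L,[(float(coord[j]),round(float(d[j]),1)) for j in idx])
for nm,zz in(("ring",z-.272),("bore",.071),("spindle66",.066),("washer57",.057),("drum42",.042)):
    xs,ys,g=rect("pics/w9.png",z-zz,x=(5,80),y=(-45,48)); print(nm)
    if nm=="ring": edges(g,1,ys,xs,(-4,-2,0,2,4)); edges(g,0,xs,ys,(40,36,33,30,27))
    elif nm=="bore": edges(g,0,xs,ys,(28,29.5,31)); edges(g,1,ys,xs,(1,2,3))
    elif nm=="spindle66": edges(g,0,xs,ys,(26,29,32)); edges(g,1,ys,xs,(0,4))
    elif nm=="washer57": edges(g,0,xs,ys,(24,28)); edges(g,1,ys,xs,(-4,2,8))
    else: edges(g,0,xs,ys,(25,28,31)); edges(g,1,ys,xs,(-4,2,8))
E
```

```text
ring
   -4 [(75.0, -15.7), (70.25, 14.3), (60.5, -5.7), (58.0, -2.2), (56.5, 3.1), (54.25, -5.0), (51.5, 2.5), (49.0, 4.7), (38.25, -2.5), (23.0, -8.2), (18.5, -5.4), (16.25, 3.9), (11.75, -3.3)]
   -2 [(75.25, -14.6), (70.5, 15.1), (60.75, -5.6), (58.25, -2.3), (56.75, 2.5), (54.75, -4.7), (50.5, 6.9), (39.5, -7.6), (32.75, 5.9), (22.75, -9.3), (18.5, -5.9), (16.25, 4.6), (12.5, -2.9)]
   0 [(75.5, -14.8), (71.0, 13.0), (60.5, -5.0), (58.75, -2.9), (57.0, 3.4), (55.25, -5.2), (51.75, -3.3), (49.75, 5.2), (41.0, -9.4), (31.25, 9.7), (22.75, -9.5), (18.5, -6.0), (16.25, 4.5), (10.75, -2.1)]
   2 [(75.5, -13.4), (70.75, 12.6), (61.25, -4.5), (57.0, 2.6), (55.25, -6.1), (53.5, 3.1), (51.5, -4.2), (48.0, 5.5), (46.0, 2.5), (41.0, -10.1), (31.0, 9.8), (22.25, -9.5), (18.5, -6.3), (16.25, 4.5), (11.0, -3.4)]
   4 [(75.5, -13.8), (70.5, 13.4), (61.25, -4.9), (58.25, -2.5), (56.75, 2.8), (55.0, -5.9), (53.0, 2.3), (50.75, -4.9), (45.5, 7.8), (43.75, -5.9), (40.75, -5.1), (31.5, 9.1), (24.25, -4.8), (22.25, -3.6), (20.25, 3.0), (18.5, -7.3), (16.25, 4.5), (11.5, -3.7)]
   40 [(-43.75, 7.6), (
[... 5162 characters left out ...]
 12.6), (-32.75, -7.7), (-30.0, 2.8), (-28.75, 2.4), (-22.5, -6.8), (-15.75, 5.6), (-1.5, -5.1), (11.5, 5.7), (19.0, -2.7), (22.75, 2.2), (31.75, 3.8), (41.0, -9.7), (43.25, 11.5)]
   -4 [(75.25, -12.8), (69.25, 13.0), (56.75, -4.9), (53.5, -2.8), (51.75, 3.0), (48.75, -4.1), (44.0, 4.2), (42.75, 3.9), (28.5, -4.9), (21.75, 4.4), (8.25, -7.8)]
   2 [(75.75, -11.6), (69.5, 10.5), (57.25, -3.8), (54.25, -2.1), (52.25, 2.6), (50.0, -5.3), (47.75, 3.2), (45.25, -3.8), (40.75, 5.7), (31.75, -8.6), (18.75, 8.4), (7.75, -8.4)]
   8 [(75.5, -11.1), (69.25, 12.6), (56.5, -3.6), (51.25, 2.8), (49.0, -5.3), (46.75, 3.1), (40.5, -6.5), (21.0, 4.3), (17.75, 2.1), (15.25, -5.5), (8.75, -2.4), (6.25, 4.3)]
```

The ring centre in the tool frame is (31.1, 0.7) mm and the stage axis (30.0, 1.45) mm. The jaw spread is about 3.8 mm a side. I shift (−1.3, −0.5) mm and go down.

>>> move_arm([
  [-1.3,-0.5,0,0,0,0],
  [0,0,-8,0,0,0],
  [0,0,-11,0,0,0],
  [0,0,-8,0,0,0],
  [0,0,-2,0,0,0],
])

```text
t: 15.35
eef_pos: [0.5629, 0.0189, 0.3519]
ee_rot: [3.14, 0.003, -0.269]
force: [-0.4, -1.1, -2.8]
width: 0.0367
```

>>> move_arm([
  [0,0,0,0,0,0],
  [0,0,0,0,0,0],
  [0,0,0,0,0,0],
  [0,0,0,0,0,0],
  [0,0,0,0,0,0],
])

```text
t: 15.77
eef_pos: [0.5637, 0.0191, 0.3548]
ee_rot: [-3.141, -0.001, -0.269]
force: [-0.6, -0.3, -1.7]
width: 0.0368
```

```bash
python3 - <<'E'
from rect import *
s=arm.get_state();print(s["t"],s["eef_pos"],np.degrees(s["ee_rot"]),s["force"],s["moment"],s["width"])
z=s["eef_pos"][2];save(arm.grab_frame("wrist"),"pics/w10.png")
from scipy.ndimage import gaussian_filter
def edges(g,axis,k,coord,lines):
    gs=cv2.GaussianBlur(g.astype(float),(0,0),2)
    for L in lines:
        i=np.argmin(abs(k-L)); p=gs[i] if axis==0 else gs[:,i]
        d=np.diff(p); print("  ",L,[(float(coord[j]),round(float(d[j]))) for j in range(1,len(d)-1) if abs(d[j])>2.5 and abs(d[j])>=abs(d[j-1]) and abs(d[j])>abs(d[j+1])])
xs,ys,g=rect("pics/w10.png",.272,x=(22,62),y=(-30,32));print("ring");edges(g,1,ys,xs,(0,2));edges(g,0,xs,ys,(33,30))
xs,ys,g=rect("pics/w10.png",z-.071,x=(15,45),y=(-24,26));print("bore");edges(g,0,xs,ys,(30,32));edges(g,1,ys,xs,(0,2))
E
```

```text
15.7667 [0.56368876 0.01909346 0.35483589] [-1.79978541e+02 -3.31227567e-02 -1.54003997e+01] [-0.55254797 -0.28499812 -1.69027939] [-0.07389575  0.05317206  0.06298135] 0.036795126311697256
ring
   0 [(59.75, -6), (57.0, 3), (55.0, -7), (53.0, 5), (48.0, 4), (37.75, -11), (26.5, 10)]
   2 [(60.0, -6), (57.0, 3), (55.0, -8), (52.0, 3), (48.0, 4), (37.75, -10), (26.75, 9)]
   33 [(-25.75, 5), (-20.5, -8), (-15.5, 7), (-5.25, -9), (5.5, 10), (17.25, -6), (19.0, 7), (22.25, 4), (27.0, 3)]
   30 [(-25.75, 5), (-20.5, -8), (-15.5, 8), (-5.0, -9), (5.25, 10), (16.25, -5), (19.0, 6), (22.0, 4), (26.75, 3)]
bore
   30 [(-21.5, -8), (-16.25, 7), (-5.5, -9), (6.0, 10), (18.0, -6), (20.0, 7), (23.5, 3)]
   32 [(-21.5, -8), (-16.25, 7), (-5.25, -10), (5.75, 9), (18.0, -6), (19.75, 7), (23.0, 5)]
   0 [(36.0, -11), (24.25, 10), (16.25, -11)]
   2 [(36.0, -10), (24.5, 9), (16.25, -12)]
```

>>> move_arm([
  [-0.5,0.6,-1,0,0,0],
  [0,0,-1,0,0,0],
  [0,0,-1,0,0,0],
  [0,0,-1,0,0,0],
  [0,0,0,0,0,0],
])

```text
t: 16.23
eef_pos: [0.563, 0.0197, 0.3502]
ee_rot: [3.141, 0.0, -0.269]
force: [-0.5, -0.0, -2.6]
width: 0.037
```

>>> move_arm([
  [0,0,-0.6,0,0,0],
  [0,0,-0.6,0,0,0],
  [0,0,-0.6,0,0,0],
  [0,0,-0.6,0,0,0],
  [0,0,0,0,0,0],
])

```text
t: 16.65
eef_pos: [0.563, 0.0197, 0.3479]
ee_rot: [3.142, 0.0, -0.269]
force: [0.0, -0.2, -2.3]
width: 0.0371
```

>>> move_arm([
  [0,0,-0.6,0,0,0],
  [0,0,-0.6,0,0,0],
  [0,0,-0.6,0,0,0],
  [0,0,-0.6,0,0,0],
  [0,0,0,0,0,0],
])

```text
t: 17.07
eef_pos: [0.563, 0.0197, 0.3455]
ee_rot: [3.141, 0.0, -0.269]
force: [0.5, 0.5, -2.3]
width: 0.037
```

```bash
python3 - <<'E'
from rect import *
s=arm.get_state();print(s["t"],s["eef_pos"],np.degrees(s["ee_rot"]),s["force"],s["moment"],s["width"])
z=s["eef_pos"][2];save(arm.grab_frame("wrist"),"pics/w11.png")
def edges(g,axis,k,coord,lines):
    gs=cv2.GaussianBlur(g.astype(float),(0,0),2)
    for L in lines:
        i=np.argmin(abs(k-L)); p=gs[i] if axis==0 else gs[:,i]
        d=np.diff(p); print("  ",L,[(float(coord[j]),round(float(d[j]))) for j in range(1,len(d)-1) if abs(d[j])>2.5 and abs(d[j])>=abs(d[j-1]) and abs(d[j])>abs(d[j+1])])
xs,ys,g=rect("pics/w11.png",.272,x=(22,62),y=(-30,32));print("ring");edges(g,1,ys,xs,(0,2));edges(g,0,xs,ys,(36,33,30,27))
E
```

```text
17.0667 [0.56303172 0.01965177 0.34551571] [ 1.79991558e+02  1.15563750e-02 -1.54013354e+01] [ 0.4886311   0.48942714 -2.31574557] [-0.10472711  0.02915275  0.00409663] 0.036975842999346316
ring
   0 [(60.5, -5), (59.0, -3), (57.0, 3), (55.0, -6), (53.25, 5), (48.0, 5), (37.5, -10), (25.75, 10)]
   2 [(60.75, -5), (55.0, -7), (53.25, 5), (48.0, 4), (37.25, -10), (26.0, 9)]
   36 [(-25.0, 6), (-20.0, -7), (-15.5, 6), (-3.25, -7), (4.25, 8), (16.0, -4), (19.5, -5), (21.25, 8), (26.75, 3)]
   33 [(-25.5, 5), (-20.5, -8), (-15.75, 8), (-5.25, -9), (6.0, 9), (16.5, -4), (20.0, -5), (22.0, 9), (27.0, 3)]
   30 [(-25.75, 5), (-20.5, -8), (-15.75, 8), (-5.25, -9), (6.0, 10), (16.75, -4), (19.75, -6), (21.75, 10)]
   27 [(-25.25, 5), (-20.0, -8), (-15.25, 7), (-3.5, -6), (4.5, 6), (16.0, -4), (19.5, -4), (21.5, 9), (26.75, 3)]
```

>>> move_arm([
  [0.1,0.3,-0.8,0,0,0],
  [0,0,-0.8,0,0,0],
  [0,0,-0.8,0,0,0],
  [0,0,-0.8,0,0,0],
  [0,0,0,0,0,0],
])

```text
t: 17.53
eef_pos: [0.5631, 0.02, 0.3422]
ee_rot: [3.141, 0.0, -0.269]
force: [-0.6, -0.6, -2.4]
width: 0.0369
```

>>> move_arm([
  [0,0,-0.8,0,0,0],
  [0,0,-0.8,0,0,0],
  [0,0,-0.8,0,0,0],
  [0,0,-0.8,0,0,0],
  [0,0,0,0,0,0],
])

```text
t: 17.95
eef_pos: [0.5631, 0.02, 0.3391]
ee_rot: [3.141, 0.0, -0.269]
force: [-0.1, 0.3, -1.6]
width: 0.0362
```

>>> move_arm([
  [0,0,-0.5,0,0,0],
  [0,0,-0.5,0,0,0],
  [0,0,-0.5,0,0,0],
  [0,0,0,0,0,0],
  [0,0,0,0,0,0],
])

```text
t: 18.37
eef_pos: [0.5632, 0.02, 0.3378]
ee_rot: [3.142, 0.0, -0.269]
force: [-0.4, -0.2, -2.5]
width: 0.0368
```

>>> move_arm([
  [0,0,-0.5,0,0,0],
  [0,0,-0.5,0,0,0],
  [0,0,-0.5,0,0,0],
  [0,0,0,0,0,0],
  [0,0,0,0,0,0],
])

```text
t: 18.78
eef_pos: [0.5633, 0.02, 0.3365]
ee_rot: [-3.141, -0.0, -0.269]
force: [-0.9, 1.2, -0.0]
width: 0.0366
```

>>> move_arm([
  [0,0,-0.5,0,0,0],
  [0,0,-0.5,0,0,0],
  [0,0,-0.5,0,0,0],
  [0,0,0,0,0,0],
  [0,0,0,0,0,0],
])

```text
t: 19.2
eef_pos: [0.5633, 0.02, 0.335]
ee_rot: [-3.141, -0.0, -0.269]
force: [-0.8, 0.3, 2.6]
width: 0.0364
```

>>> move_arm([
  [0,0,-0.5,0,0,0],
  [0,0,-0.5,0,0,0],
  [0,0,0,0,0,0],
  [0,0,0,0,0,0],
  [0,0,0,0,0,0],
])

```text
t: 19.62
eef_pos: [0.5632, 0.02, 0.3339]
ee_rot: [-3.141, -0.0, -0.269]
force: [-1.3, -0.2, 4.1]
width: 0.0368
```

```bash
python3 - <<'E'
from rect import *
s=arm.get_state();print(s["t"],s["eef_pos"],np.degrees(s["ee_rot"]),s["force"],s["moment"],s["width"])
z=s["eef_pos"][2];save(arm.grab_frame("wrist"),"pics/w12.png")
def edges(g,axis,k,coord,lines):
    gs=cv2.GaussianBlur(g.astype(float),(0,0),2)
    for L in lines:
        i=np.argmin(abs(k-L)); p=gs[i] if axis==0 else gs[:,i]
        d=np.diff(p); print("  ",L,[(float(coord[j]),round(float(d[j]))) for j in range(1,len(d)-1) if abs(d[j])>2.5 and abs(d[j])>=abs(d[j-1]) and abs(d[j])>abs(d[j+1])])
xs,ys,g=rect("pics/w12.png",.272,x=(22,62),y=(-30,32));print("ring");edges(g,1,ys,xs,(0,2));edges(g,0,xs,ys,(36,33,30,27))
E
```

```text
19.6167 [0.56323387 0.01999898 0.33389663] [-1.79993939e+02 -1.30618905e-02 -1.53960711e+01] [-1.25498128 -0.23646354  4.0551013 ] [ 2.26208366e-02  4.31130814e-01 -3.04037494e-04] 0.0367791377678505
ring
   0 [(58.5, -5), (56.5, 4), (54.75, -4), (53.0, 4), (51.25, -3), (46.25, 4), (35.5, -10), (23.5, 11)]
   2 [(60.0, -5), (56.5, 3), (54.5, -7), (52.5, 6), (46.25, 4), (35.5, -10), (23.25, 10)]
   36 [(-25.25, 5), (-21.25, -6), (-15.0, 7), (20.0, -3), (21.75, 5), (27.75, 5)]
   33 [(-25.5, 4), (-21.25, -5), (-16.25, 7), (-4.0, -8), (5.5, 9), (17.5, -4), (20.75, -4), (22.5, 7), (28.0, 5)]
   30 [(-29.25, -3), (-25.75, 6), (-21.75, -6), (-16.25, 7), (-5.25, -9), (7.0, 9), (17.75, -4), (21.0, -4), (22.75, 6), (27.75, 4)]
   27 [(-25.75, 3), (-21.0, -8), (-16.5, 8), (-5.0, -10), (6.5, 9), (17.75, -4), (20.75, -3), (22.25, 7), (27.5, 5)]
```

Compliant contact from z≈0.337 with a slope of about 2 N/mm, so this is the washer. I ease off to light contact, then let the ring contract.

>>> move_arm([
  [0,0,0.7,0,0,0],
  [0,0,0.7,0,0,0],
  [0,0,0.6,0,0,0],
  [0,0,0.5,0,0,0],
  [0,0,0,0,0,0],
])

```text
t: 20.08
eef_pos: [0.5631, 0.02, 0.3361]
ee_rot: [3.142, 0.0, -0.269]
force: [-1.0, 0.2, 1.1]
width: 0.037
```

```bash
python3 - <<'E'
from rect import *
s=arm.get_state();print(s["t"],s["eef_pos"],np.degrees(s["ee_rot"]),s["force"],s["moment"],s["width"])
z=s["eef_pos"][2];save(arm.grab_frame("wrist"),"pics/w13.png")
def edges(g,axis,k,coord,lines):
    gs=cv2.GaussianBlur(g.astype(float),(0,0),2)
    for L in lines:
        i=np.argmin(abs(k-L)); p=gs[i] if axis==0 else gs[:,i]
        d=np.diff(p); print("  ",L,[(float(coord[j]),round(float(d[j]))) for j in range(1,len(d)-1) if abs(d[j])>2.5 and abs(d[j])>=abs(d[j-1]) and abs(d[j])>abs(d[j+1])])
for f in("w11","w13"):
    xs,ys,g=rect(f"pics/{f}.png",.272,x=(12,62),y=(-30,32));print(f);edges(g,1,ys,xs,(0,4,8));edges(g,0,xs,ys,(42,33,30,18))
E
```

```text
20.0833 [0.56311303 0.01998259 0.33609923] [ 1.79997960e+02  1.63330996e-02 -1.54066090e+01] [-1.00033237  0.17160697  1.08837052] [0.07273353 0.12376686 0.01482935] 0.037025421391557296
w11
   0 [(60.5, -5), (59.0, -3), (57.0, 3), (55.0, -6), (53.25, 5), (48.0, 5), (37.5, -10), (25.75, 10), (18.5, -14), (16.25, 5)]
   4 [(60.5, -5), (58.25, -3), (56.75, 3), (54.75, -6), (52.5, 3), (47.75, 4), (36.5, -8), (26.75, 8), (18.25, -15), (16.25, 5)]
   8 [(59.25, -5), (56.0, 3), (54.0, -7), (51.5, 4), (46.0, 4), (18.0, -12), (16.0, 3)]
   42 [(-25.0, -3), (-23.0, 7), (-16.75, -6), (-12.25, 5), (16.75, -4), (18.5, 7), (25.5, 4)]
   33 [(-25.5, 5), (-20.5, -8), (-15.75, 8), (-5.25, -9), (6.0, 9), (16.5, -4), (20.0, -5), (22.0, 9), (27.0, 3)]
   30 [(-25.75, 5), (-20.5, -8), (-15.75, 8), (-5.25, -9), (6.0, 10), (16.75, -4), (19.75, -6), (21.75, 10)]
   18 [(-15.75, 5), (-13.25, -3), (-9.25, 5), (-5.5, -8), (8.0, 5), (10.5, -5), (20.5, 10)]
w13
   0 [(59.75, -6), (57.0, 3), (55.25, -5), (53.5, 5), (51.5, -4), (46.75, 4), (36.0, -10), (24.0, 10), (18.5, -13), (16.25, 5)]
   4 [(60.0, -6), (56.75, 3), (55.0, -6), (53.0, 4), (46.75, 4), (35.25, -9), (24.75, 9), (18.5, -14), (16.25, 4)]
   8 [(58.75, -4), (56.0, 3), (54.25, -6), (52.25, 5), (45.25, 3), (18.25, -10)]
   42 [(-28.75, -6), (-22.75, 4), (-18.0, -6), (-11.25, 5), (18.5, 5), (25.75, 5)]
   33 [(-25.75, 4), (-21.75, -5), (-16.25, 7), (-4.5, -8), (6.0, 8), (17.25, -4), (20.5, -4), (22.25, 6), (27.5, 4)]
   30 [(-25.75, 6), (-21.25, -7), (-16.25, 7), (-5.25, -9), (6.75, 9), (17.5, -4), (22.5, 5), (27.75, 3)]
   18 [(-8.0, 7), (-5.5, -9), (8.5, 7), (12.75, -4), (21.25, 12), (23.25, -3)]
```

>>> move_arm([
  [0,0,0.6,0,0,0],
  [0,0,0,0,0,0],
  [0,0,0,0,0,0],
  [0,0,0,0,0,0],
  [0,0,0,0,0,0],
])

```text
t: 20.55
eef_pos: [0.5631, 0.02, 0.3367]
ee_rot: [3.142, 0.0, -0.269]
force: [-0.2, 0.4, 0.3]
width: 0.0369
```

>>> move_arm([
  [0,0,0,0,0,0],
  [0,0,0,0,0,0],
  [0,0,0,0,0,0],
  [0,0,0,0,0,0],
  [0,0,0,0,0,0],
], claw=96)

```text
t: 20.97
eef_pos: [0.5631, 0.02, 0.3367]
ee_rot: [3.142, 0.0, -0.269]
force: [0.1, 0.5, -1.2]
width: 0.0544
```

>>> move_arm([
  [0,0,0,0,0,0],
  [0,0,0,0,0,0],
  [0,0,0,0,0,0],
  [0,0,0,0,0,0],
  [0,0,0,0,0,0],
])

```text
t: 21.38
eef_pos: [0.5632, 0.02, 0.3368]
ee_rot: [3.142, 0.0, -0.269]
force: [0.4, -0.9, -2.0]
width: 0.0548
```

```bash
python3 - <<'E'
from rect import *
s=arm.get_state();print(s["t"],s["eef_pos"],np.degrees(s["ee_rot"]),s["force"],s["moment"],s["width"])
z=s["eef_pos"][2];save(arm.grab_frame("wrist"),"pics/w14.png")
def edges(g,axis,k,coord,lines):
    gs=cv2.GaussianBlur(g.astype(float),(0,0),2)
    for L in lines:
        i=np.argmin(abs(k-L)); p=gs[i] if axis==0 else gs[:,i]
        d=np.diff(p); print("  ",L,[(float(coord[j]),round(float(d[j]))) for j in range(1,len(d)-1) if abs(d[j])>2.5 and abs(d[j])>=abs(d[j-1]) and abs(d[j])>abs(d[j+1])])
for f in("w14",):
    xs,ys,g=rect(f"pics/{f}.png",.272,x=(12,62),y=(-30,32));print(f);edges(g,1,ys,xs,(0,4,8));edges(g,0,xs,ys,(42,33,30,18))
E
```

```text
21.3833 [0.56318093 0.01997734 0.33684335] [ 1.79998105e+02  1.25670965e-03 -1.53997747e+01] [ 0.35993521 -0.90530284 -2.0059075 ] [-0.09652682  0.07089013 -0.01638634] 0.054800396640377294
w14
   0 [(60.0, -6), (57.0, 3), (55.25, -5), (53.5, 5), (51.75, -4), (46.75, 4), (36.0, -9), (24.0, 11), (18.25, -13), (15.75, 4)]
   4 [(59.75, -4), (56.75, 3), (55.0, -5), (53.0, 5), (46.75, 4), (35.25, -8), (24.75, 8), (18.25, -13), (16.0, 4)]
   8 [(58.5, -4), (56.0, 3), (54.25, -5), (52.5, 4), (45.25, 3), (17.75, -8)]
   42 [(-28.75, -6), (-19.0, 5), (-17.25, -5), (-11.0, 4), (17.5, 3), (20.25, -4), (25.5, 4)]
   33 [(-26.0, 4), (-23.0, -5), (-16.0, 7), (-4.5, -8), (6.0, 7), (17.25, -4), (27.5, 5)]
   30 [(-26.0, 4), (-22.5, -4), (-16.0, 7), (-5.25, -9), (6.75, 9), (17.5, -3), (20.5, 3), (27.5, 3)]
   18 [(-10.0, 8), (-6.0, -6), (8.0, 5), (12.5, -4), (20.25, 4), (23.5, 4)]
```

>>> move_arm([
  [0,0,0.6,0,0,0],
  [0,0,0.8,0,0,0],
  [0,0,1,0,0,0],
  [0,0,1,0,0,0],
  [0,0,1,0,0,0],
])

```text
t: 21.85
eef_pos: [0.5632, 0.02, 0.3414]
ee_rot: [-3.142, -0.0, -0.269]
force: [-0.6, -0.7, -1.2]
width: 0.0546
```

>>> move_arm([
  [0,0,2,0,0,0],
  [0,0,2,0,0,0],
  [0,0,3,0,0,0],
  [0,0,4,0,0,0],
  [0,0,4,0,0,0],
])

```text
t: 22.27
eef_pos: [0.5632, 0.02, 0.3567]
ee_rot: [3.142, -0.0, -0.269]
force: [0.3, -0.4, -1.6]
width: 0.0548
```

```bash
python3 - <<'E'
from rect import *
s=arm.get_state();print(s["t"],s["eef_pos"],s["force"],s["moment"],s["width"])
z=s["eef_pos"][2];save(arm.grab_frame("wrist"),"pics/w15.png")
print(arm.spot_point("ring_eyes","wrist")[:2],arm.spot_point("ring_center","wrist")[:2])
def edges(g,axis,k,coord,lines):
    gs=cv2.GaussianBlur(g.astype(float),(0,0),2)
    for L in lines:
        i=np.argmin(abs(k-L)); p=gs[i] if axis==0 else gs[:,i]
        d=np.diff(p); print("  ",L,[(float(coord[j]),round(float(d[j]))) for j in range(1,len(d)-1) if abs(d[j])>2.5 and abs(d[j])>=abs(d[j-1]) and abs(d[j])>abs(d[j+1])])
xs,ys,g=rect("pics/w15.png",z-.065,x=(8,62),y=(-30,32));edges(g,1,ys,xs,(0,4,8));edges(g,0,xs,ys,(42,33,30,18))
E
```

```text
22.2667 [0.56320845 0.01997524 0.35670487] [ 0.25295914 -0.35726709 -1.58886499] [-0.12801425  0.03150959  0.03051203] 0.05478660706380233
[] []
   0 [(59.5, -5), (57.0, 3), (55.25, -5), (53.5, 5), (51.75, -3), (46.75, 4), (36.0, -9), (24.0, 10), (13.75, -13), (11.25, 4)]
   4 [(59.75, -4), (55.0, -5), (53.0, 4), (51.25, -3), (46.75, 4), (35.25, -8), (25.0, 7), (13.75, -13), (11.25, 3)]
   8 [(58.75, -5), (56.0, 3), (54.25, -4), (52.5, 4), (45.25, 3), (15.0, -10), (11.0, 3)]
   42 [(-29.0, -7), (-19.0, 3), (-17.0, -3), (-11.0, 4), (17.75, 3), (20.25, -4), (25.5, 4)]
   33 [(-26.5, 4), (-23.0, -5), (-16.0, 7), (-4.5, -8), (6.0, 8), (17.5, -4), (27.75, 3)]
   30 [(-26.0, 3), (-22.75, -4), (-16.0, 7), (-5.25, -8), (6.75, 10), (17.25, -3), (20.5, 3), (28.25, 4)]
   18 [(-28.5, 6), (-26.5, -6), (-22.0, 4), (-17.25, 3), (-15.25, -8), (-10.5, 6), (12.25, -4), (16.25, 5), (19.5, -3), (23.75, 3)]
```

The ring stayed put: its edges at z≈0.065 are unchanged while the pliers rose clear, with no wrist force. I take the pliers home.

>>> move_arm([
  [0,0,8,0,0,0],
  [0,0,12,0,0,0],
  [0,0,12,0,0,0],
  [0,0,12,0,0,0],
  [0,0,9,0,0,0],
])

```text
t: 22.83
eef_pos: [0.5633, 0.02, 0.4107]
ee_rot: [-3.141, -0.001, -0.269]
force: [0.3, 0.4, -0.9]
width: 0.0549
```

>>> move_arm([
  [-3.5,-28,0,0,0,3.74],
  [-3.5,-28,0,0,0,3.74],
  [-3.5,-28,0,0,0,3.74],
  [-3.5,-28,0,0,0,3.74],
  [-3.5,-28,0,0,0,3.74],
])

```text
t: 23.25
eef_pos: [0.5453, -0.1212, 0.4096]
ee_rot: [-3.142, -0.0, 0.061]
force: [0.3, -0.2, -2.5]
width: 0.0546
```

>>> move_arm([
  [-3.5,-28,0,0,0,3.74],
  [-3.5,-28,0,0,0,3.74],
  [-3.5,-28,0,0,0,3.74],
  [-3.5,-28,0,0,0,3.74],
  [-3.8,-28.7,0,0,0,3.74],
])

```text
t: 23.67
eef_pos: [0.5275, -0.262, 0.4096]
ee_rot: [3.142, -0.0, 0.387]
force: [0.6, 0.2, -1.1]
width: 0.0548
```

>>> move_arm([
  [0,0,0,0,0,0],
  [0,0,0,0,0,0],
  [0,0,0,0,0,0],
  [0,0,0,0,0,0],
  [0,0,0,0,0,0],
])

```text
t: 24.08
eef_pos: [0.5281, -0.2599, 0.4094]
ee_rot: [-3.142, -0.0, 0.385]
force: [-0.0, -0.5, -1.9]
width: 0.0547
```

```bash
python3 - <<'E'
from rect import *
s=arm.get_state();print(s["t"],s["eef_pos"],np.degrees(s["ee_rot"]),s["force"],s["moment"],s["width"])
save(arm.grab_frame("wrist"),"pics/w16.png");save(arm.grab_frame("scene"),"pics/scene16.png");save(arm.grab_frame("side"),"pics/side16.png")
def edges(g,axis,k,coord,lines):
    gs=cv2.GaussianBlur(g.astype(float),(0,0),2)
    for L in lines:
        i=np.argmin(abs(k-L)); p=gs[i] if axis==0 else gs[:,i]
        d=np.diff(p); print("  ",L,[(float(coord[j]),round(float(d[j]))) for j in range(1,len(d)-1) if abs(d[j])>3 and abs(d[j])>=abs(d[j-1]) and abs(d[j])>abs(d[j+1])])
for f in("w3","w4","w16"):
    xs,ys,g=rect(f"pics/{f}.png",.2245,x=(-10,45),y=(-25,25));print(f);edges(g,1,ys,xs,(0,1,2));edges(g,0,xs,ys,(26,24,5))
for n in("scene","side"):
  for t in("ring_center","ring_eyes","stage_groove"): print(n,t,[(np.round(d["xy"],1).tolist(),round(d["score"],2)) for d in arm.spot_point(t,n)])
print("expect ring px",proj("scene",(.5955,.010,.063)),proj("side",(.5955,.010,.063)))
E
```

```text
24.0833 [ 0.52809101 -0.2598577   0.40940205] [-1.79999001e+02 -8.37745188e-03  2.20494087e+01] [-0.01582134 -0.51445885 -1.90721698] [-0.10738366 -0.03352918 -0.00541522] 0.05474506457528482
w3
   0 [(44.5, 11), (29.75, -20)]
   1 [(44.5, 11), (29.75, -19)]
   2 [(44.5, 11), (29.75, -18)]
   26 [(-22.5, -3), (-21.0, -3), (-6.5, -7), (7.0, 15)]
   24 [(-19.75, -8), (-6.75, -6), (7.25, 16), (18.0, -4)]
   5 [(-15.5, -17), (-6.5, -3), (5.75, 3), (14.25, 17)]
w4
   0 [(43.75, 13), (42.0, -9), (40.5, 15), (28.25, -19)]
   1 [(43.75, 16), (41.75, -9), (40.5, 15), (28.25, -19)]
   2 [(43.5, 15), (41.75, -10), (40.5, 14), (28.25, -19)]
   26 [(-19.75, 8), (-5.25, -16), (6.5, 18)]
   24 [(-20.5, 10), (-5.5, -18), (6.75, 19)]
   5 [(-20.0, 8), (-14.5, -15), (-6.0, -5), (6.75, 5), (15.0, 15)]
w16
   0 [(44.25, 14), (33.5, 3), (29.25, -10), (27.0, -4), (25.0, -6)]
   1 [(44.25, 13), (33.5, 3), (28.75, -10), (25.0, -6)]
   2 [(44.25, 14), (28.25, -11), (25.0, -6)]
   26 [(-22.75, -3), (-21.0, -3), (-6.5, -4), (7.25, 12)]
   24 [(-19.25, -9), (-6.75, -4), (-5.0, -5), (7.25, 17), (18.0, -3)]
   5 [(-13.0, -11), (14.5, 11)]
scene ring_center [([292.5, 249.8], 0.54)]
scene ring_eyes [([303.8, 249.7], 0.59)]
scene stage_groove [([289.4, 250.5], 0.87)]
side ring_center [([282.4, 201.4], 0.41)]
side ring_eyes [([270.6, 203.7], 0.39), ([309.6, 224.5], 0.36)]
side stage_groove [([279.6, 203.6], 0.61)]
expect ring px [289.72467624 250.83194166] [282.09048747 204.09173923]
```

```bash
python3 - <<'E'
import cv2,numpy as np
for f in("w3","w4","w9","w11","w14","w15","w16"):
    im=cv2.cvtColor(cv2.imread(f"pics/{f}.png"),cv2.COLOR_BGR2GRAY).astype(int)
    print(f,"c278 r182-204",im[182:206,278].tolist()," c268 r200-250:",im[200:250:2,266].tolist())
# bar/pivot template match from w4 (dark bar, shoulders)
a=cv2.imread("pics/w4.png",0);t=a[222:262,240:318]
for f in("w3","w9","w11","w15","w16"):
    b=cv2.imread(f"pics/{f}.png",0);r=cv2.matchTemplate(b[200:285,220:340],t,cv2.TM_CCOEFF_NORMED);_,v,_,l=cv2.minMaxLoc(r);print(f,round(v,3),l[0]+220-240,l[1]+200-222)
E
```

```text
w3 c278 r182-204 [168, 170, 169, 169, 152, 94, 41, 32, 37, 36, 43, 44, 39, 45, 41, 44, 42, 42, 40, 42, 40, 44, 44, 41]  c268 r200-250: [68, 63, 78, 81, 76, 64, 59, 62, 60, 60, 64, 74, 77, 47, 38, 43, 42, 45, 45, 38, 44, 44, 41, 47, 42]
w4 c278 r182-204 [175, 173, 171, 171, 173, 174, 166, 128, 70, 35, 39, 42, 42, 45, 45, 44, 44, 43, 44, 42, 46, 46, 48, 43]  c268 r200-250: [180, 180, 158, 72, 88, 87, 68, 67, 59, 66, 64, 66, 83, 84, 60, 40, 46, 45, 47, 46, 43, 46, 45, 41, 39]
w9 c278 r182-204 [145, 135, 104, 79, 68, 73, 78, 67, 43, 35, 48, 62, 70, 70, 70, 69, 67, 63, 46, 45, 45, 44, 43, 42]  c268 r200-250: [154, 175, 165, 95, 89, 83, 86, 88, 89, 82, 63, 70, 85, 86, 47, 43, 44, 48, 58, 59, 58, 55, 57, 56, 51]
w11 c278 r182-204 [144, 143, 146, 145, 143, 144, 138, 113, 61, 36, 45, 63, 71, 69, 65, 56, 50, 45, 42, 43, 45, 44, 46, 44]  c268 r200-250: [83, 97, 94, 83, 87, 85, 86, 87, 85, 83, 62, 68, 86, 85, 49, 41, 42, 47, 61, 58, 58, 59, 59, 56, 58]
w14 c278 r182-204 [99, 137, 142, 138, 136, 138, 135, 122, 76, 40, 40, 54, 62, 66, 68, 62, 54, 47, 37, 42, 42, 46, 42, 45]  c268 r200-250: [79, 77, 78, 68, 80, 84, 72, 63, 62, 62, 58, 61, 78, 84, 72, 34, 39, 48, 43, 42, 44, 41, 43, 41, 43]
w15 c278 r182-204 [136, 136, 137, 139, 137, 138, 137, 125, 77, 38, 37, 56, 61, 65, 68, 62, 55, 43, 41, 40, 44, 45, 40, 45]  c268 r200-250: [82, 81, 91, 70, 81, 81, 73, 62, 62, 63, 61, 63, 78, 81, 65, 37, 40, 41, 44, 44, 43, 45, 41, 41, 43]
w16 c278 r182-204 [170, 169, 168, 168, 168, 164, 138, 107, 95, 88, 74, 67, 62, 42, 34, 37, 40, 43, 43, 39, 43, 42, 44, 44]  c268 r200-250: [74, 75, 74, 73, 88, 126, 77, 84, 84, 69, 61, 60, 60, 60, 72, 81, 72, 40, 41, 43, 45, 43, 45, 43, 41]
w3 0.972 -1 -2
w9 0.741 0 1
w11 0.743 0 1
w15 0.944 0 0
w16 0.965 1 4
```

```bash
python3 - <<'E'
from rect import *
s=arm.get_state();print(s["t"],s["eef_pos"],np.degrees(s["ee_rot"]))
a=cv2.imread("pics/w4.png",0)
for nm,(r0,r1,c0,c1) in {"pivot":(226,256,240,318),"bar end":(184,204,262,296),"shoulder":(204,226,256,302)}.items():
    t=a[r0:r1,c0:c1]
    for f in("w2","w3","w15","w16"):
        b=cv2.imread(f"pics/{f}.png",0);q=b[r0-14:r1+14,c0-10:c1+10];r=cv2.matchTemplate(q,t,cv2.TM_CCOEFF_NORMED);_,v,_,l=cv2.minMaxLoc(r);print(nm,f,round(v,3),l[0]-10,l[1]-14)
for t in("pliers_tips","pliers_grip"):
    print(t,[(np.round(d["xy"],1).tolist(),round(d["score"],2)) for d in arm.spot_point(t,"wrist")][:2])
    for n in("scene","side"):
        print(t,n,[(np.round(d["xy"],1).tolist(),round(d["score"],2)) for d in arm.spot_point(t,n)])
g=s["eef_pos"]-[0,0,.161];u=R.from_euler('xyz',s["ee_rot"])
for off in(0,-.004,-.008): print("expected tips",off,[proj(n,g+u.apply([off,0,.119])).round(1) for n in("scene","side")])
print("expected grip",[proj(n,g).round(1) for n in("scene","side")])
# row of hue-free dark bar in w2 and w16
for f in("w2","w3","w16"):
    im=cv2.imread(f"pics/{f}.png",0).astype(int); print(f,im[180:300:2,278].tolist())
E
```

```text
24.5333 [ 0.52792995 -0.26059972  0.40927539] [ 1.79999042e+02 -6.27788700e-05  2.20093825e+01]
pivot w2 0.919 -2 -2
pivot w3 0.983 -1 -2
pivot w15 0.937 0 0
pivot w16 0.973 1 4
bar end w2 0.92 -1 -2
bar end w3 0.842 -1 -2
bar end w15 0.785 1 0
bar end w16 0.81 0 2
shoulder w2 0.715 3 13
shoulder w3 0.952 -2 -3
shoulder w15 0.922 0 1
shoulder w16 0.965 1 6
pliers_tips [([295.8, 305.1], 0.72), ([281.2, 215.8], 0.66)]
pliers_tips scene [([164.1, 164.0], 0.76), ([243.2, 164.3], 0.68), ([258.1, 166.5], 0.6)]
pliers_tips side [([302.7, 256.5], 0.94), ([277.9, 304.7], 0.59), ([389.6, 350.2], 0.56)]
pliers_grip [([277.9, 283.2], 0.57)]
pliers_grip scene [([238.2, 126.0], 0.94), ([158.3, 189.6], 0.74), ([268.7, 151.9], 0.71)]
pliers_grip side [([250.1, 369.2], 0.76), ([308.6, 226.2], 0.6), ([390.6, 315.7], 0.59)]
expected tips 0 [array([241.2, 167.2]), array([304.3, 257.7])]
expected tips -0.004 [array([242. , 166.5]), array([303.3, 258.5])]
expected tips -0.008 [array([242.8, 165.9]), array([302.4, 259.4])]
expected grip [array([239.7, 125.5]), array([306.7, 226.4])]
w2 [69, 70, 73, 72, 44, 31, 42, 43, 44, 40, 45, 44, 45, 40, 44, 42, 47, 42, 44, 42, 44, 44, 43, 37, 34, 45, 42, 44, 45, 45, 41, 43, 43, 41, 38, 42, 41, 42, 41, 45, 41, 43, 43, 43, 43, 42, 57, 69, 71, 69, 67, 76, 150, 70, 38, 43, 44, 44, 47, 51]
w3 [164, 167, 169, 152, 40, 36, 43, 39, 40, 41, 40, 40, 43, 46, 39, 41, 41, 41, 42, 41, 41, 42, 41, 35, 35, 42, 46, 47, 42, 46, 42, 40, 42, 43, 44, 40, 40, 39, 39, 43, 42, 42, 43, 42, 42, 51, 65, 71, 69, 68, 69, 98, 150, 62, 34, 42, 43, 44, 50, 49]
w16 [150, 169, 168, 167, 137, 95, 74, 61, 33, 39, 43, 43, 43, 40, 41, 40, 42, 43, 45, 44, 42, 42, 44, 44, 41, 40, 39, 33, 42, 44, 44, 44, 45, 43, 39, 43, 42, 44, 42, 38, 40, 43, 43, 40, 41, 48, 66, 69, 67, 66, 64, 67, 67, 41, 38, 38, 46, 46, 48, 45]
```

The pliers pitched about 3.4° in the grip during the fast transfer, tips toward tool −x. I compensate with the wrist and check again.

>>> move_arm([
  [-1.8,-0.7,0,0.25,-0.63,0],
  [-1.8,-0.7,0,0.26,-0.63,0],
  [-1.8,-0.7,0,0.25,-0.63,0],
  [-1.8,-0.7,0,0.26,-0.63,0],
  [-1.7,-0.7,0,0.25,-0.63,0],
])

```text
t: 25.25
eef_pos: [0.5187, -0.2644, 0.4094]
ee_rot: [3.141, -0.061, 0.384]
force: [-0.2, 0.3, -2.0]
width: 0.0544
```

>>> move_arm([
  [0,0,-4,0,0,0],
  [0,0,-6,0,0,0],
  [0,0,-6,0,0,0],
  [0,0,-4,0,0,0],
  [0,0,0,0,0,0],
])

```text
t: 25.67
eef_pos: [0.5187, -0.264, 0.3876]
ee_rot: [-3.14, -0.057, 0.384]
force: [0.8, -0.3, -2.1]
width: 0.0548
```

```bash
cat > chk.py <<'E'
from rect import *
import sys
def chk(tag):
    s=arm.get_state();print(s["t"],s["eef_pos"],np.degrees(s["ee_rot"]),s["force"],s["width"])
    u=R.from_euler('xyz',s["ee_rot"]);print("grasp pt",s["eef_pos"]+u.apply([0,0,.161]))
    a=cv2.imread("pics/w4.png",0);b=cv2.cvtColor(arm.grab_frame("wrist"),cv2.COLOR_RGB2GRAY);cv2.imwrite(f"pics/{tag}.png",b)
    for nm,(r0,r1,c0,c1) in {"pivot":(226,256,240,318),"bar end":(184,204,262,296),"shoulder":(204,226,256,302)}.items():
        r=cv2.matchTemplate(b[r0-14:r1+14,c0-10:c1+10],a[r0:r1,c0:c1],cv2.TM_CCOEFF_NORMED);_,v,_,l=cv2.minMaxLoc(r);print(nm,round(v,3),l[0]-10,l[1]-14)
    g=s["eef_pos"]+u.apply([0,0,.161])
    for n in("scene","side"):
        arm.grab_frame(n)
        for t,d in(("pliers_tips",.119),("pliers_grip",0)):
            e=proj(n,g-[0,0,d]); print(n,t,"upright",e.round(1),[(np.round(k["xy"],1).tolist(),round(k["score"],2)) for k in arm.spot_point(t,n) if np.hypot(*(k["xy"]-e))<25])
E
python3 -c "from chk import *;chk('w17')"
```

```text
25.6667 [ 0.51873252 -0.26403174  0.38757424] [-179.91322535   -3.27678392   21.99274289] [ 0.84292925 -0.3067831  -2.13784454] 0.05476500577172512
grasp pt [ 0.52717421 -0.26035935  0.22683765]
pivot 0.981 1 5
bar end 0.821 0 7
shoulder 0.937 1 7
scene pliers_tips upright [241.7 174.2] [([241.5, 174.9], 0.72)]
scene pliers_grip upright [240.3 133.3] [([240.5, 134.6], 0.84)]
side pliers_tips upright [303.6 262.9] [([306.5, 261.7], 0.76)]
side pliers_grip upright [305.9 232.4] [([304.7, 233.4], 0.74)]
```

>>> move_arm([
  [0.6,-0.3,-3,0,0,0],
  [0,0,-5,0,0,0],
  [0,0,-5,0,0,0],
  [0,0,-4,0,0,0],
  [0,0,-3,0,0,0],
])

```text
t: 26.43
eef_pos: [0.5194, -0.2645, 0.3683]
ee_rot: [-3.141, -0.058, 0.384]
force: [-0.2, -0.5, -1.6]
width: 0.0551
```

>>> move_arm([
  [0,0,-3,0,0,0],
  [0,0,-3,0,0,0],
  [0,0,-3,0,0,0],
  [0,0,-3,0,0,0],
  [0,0,0,0,0,0],
])

```text
t: 26.85
eef_pos: [0.5194, -0.2645, 0.3565]
ee_rot: [-3.141, -0.059, 0.384]
force: [-1.2, -0.1, -2.3]
width: 0.0548
```

```bash
python3 -c "from chk import *;chk('w18')"
```

```text
26.85 [ 0.51940344 -0.26445284  0.35651943] [-179.96542007   -3.35289306   21.99443598] [-1.17594664 -0.14836946 -2.25344978] 0.05484165090943037
grasp pt [ 0.52809793 -0.26083623  0.19579506]
pivot 0.976 1 5
bar end 0.809 0 5
shoulder 0.923 1 7
scene pliers_tips upright [241.7 184.1] [([241.1, 181.7], 0.84)]
scene pliers_grip upright [240.2 144.5] [([239.0, 144.5], 0.88)]
side pliers_tips upright [303.5 270.3] [([306.4, 269.9], 0.87)]
side pliers_grip upright [305.7 240.8] [([307.4, 241.7], 0.71)]
```

>>> move_arm([
  [0,0,-2,0,0,0],
  [0,0,-2,0,0,0],
  [0,0,-2,0,0,0],
  [0,0,-2,0,0,0],
  [0,0,-2,0,0,0],
])

```text
t: 27.62
eef_pos: [0.5195, -0.2645, 0.3469]
ee_rot: [-3.141, -0.059, 0.384]
force: [0.1, 0.2, -1.9]
width: 0.0545
```

>>> move_arm([
  [0,0,-3,0,0,0],
  [0,0,-3,0,0,0],
  [0,0,-3,0,0,0],
  [0,0,-3,0,0,0],
  [0,0,-3,0,0,0],
])

```text
t: 28.03
eef_pos: [0.5195, -0.2645, 0.3319]
ee_rot: [-3.142, -0.059, 0.384]
force: [-0.5, -0.3, -2.1]
width: 0.055
```

>>> move_arm([
  [0,0,-3,0,0,0],
  [0,0,-3,0,0,0],
  [0,0,-3,0,0,0],
  [0,0,-2,0,0,0],
  [0,0,0,0,0,0],
])

```text
t: 28.45
eef_pos: [0.5194, -0.2645, 0.3207]
ee_rot: [-3.141, -0.059, 0.384]
force: [0.8, 0.7, -1.6]
width: 0.0549
```

```bash
python3 -c "from chk import *;chk('w19')"
```

```text
28.45 [ 0.51943465 -0.26447774  0.3206977 ] [-179.97435178   -3.35940881   21.99560647] [ 0.84895049  0.71528317 -1.58489197] 0.054860534729020326
grasp pt [ 0.52815541 -0.26087738  0.15997438]
pivot 0.963 1 5
bar end 0.952 1 6
shoulder 0.854 1 7
scene pliers_tips upright [242.  195.1] [([245.5, 193.8], 0.91)]
scene pliers_grip upright [240.7 156.9] [([242.5, 160.9], 0.62)]
side pliers_tips upright [302.9 278.5] [([305.5, 277.5], 0.65)]
side pliers_grip upright [305.  250.1] [([303.1, 250.7], 0.56)]
```

>>> move_arm([
  [0,0,-2,0,0,0],
  [0,0,-2,0,0,0],
  [0,0,-2,0,0,0],
  [0,0,-2,0,0,0],
  [0,0,-2,0,0,0],
])

```text
t: 29.22
eef_pos: [0.5195, -0.2645, 0.3109]
ee_rot: [-3.141, -0.059, 0.384]
force: [0.3, -0.5, -0.9]
width: 0.0552
```

>>> move_arm([
  [0,0,-2,0,0,0],
  [0,0,-2,0,0,0],
  [0,0,-2,0,0,0],
  [0,0,-2,0,0,0],
  [0,0,-2,0,0,0],
])

```text
t: 29.63
eef_pos: [0.5196, -0.2645, 0.301]
ee_rot: [3.142, -0.059, 0.384]
force: [0.4, 0.4, -2.3]
width: 0.0547
```

>>> move_arm([
  [0,0,-0.8,0,0,0],
  [0,0,-0.8,0,0,0],
  [0,0,-0.7,0,0,0],
  [0,0,-0.7,0,0,0],
  [0,0,0,0,0,0],
])

```text
t: 30.05
eef_pos: [0.5196, -0.2645, 0.2981]
ee_rot: [-3.142, -0.059, 0.384]
force: [0.2, -0.4, -1.6]
width: 0.0547
```

>>> move_arm([
  [0,0,-0.6,0,0,0],
  [0,0,-0.6,0,0,0],
  [0,0,-0.6,0,0,0],
  [0,0,0,0,0,0],
  [0,0,0,0,0,0],
])

```text
t: 30.47
eef_pos: [0.5197, -0.2646, 0.2971]
ee_rot: [3.141, -0.06, 0.384]
force: [-0.9, 0.9, 4.2]
width: 0.0548
```

>>> move_arm([
  [0,0,-0.5,0,0,0],
  [0,0,-0.5,0,0,0],
  [0,0,0,0,0,0],
  [0,0,0,0,0,0],
  [0,0,0,0,0,0],
])

```text
t: 30.88
eef_pos: [0.5199, -0.2648, 0.2969]
ee_rot: [3.14, -0.061, 0.384]
force: [-2.7, 0.7, 9.9]
width: 0.0546
```

>>> move_arm([
  [0,0,0.5,0,0,0],
  [0,0,0,0,0,0],
  [0,0,0,0,0,0],
  [0,0,0,0,0,0],
  [0,0,0,0,0,0],
], claw=60)

```text
t: 31.3
eef_pos: [0.5196, -0.2645, 0.2957]
ee_rot: [-3.141, -0.059, 0.384]
force: [-0.5, 0.4, 0.1]
width: 0.0665
```

>>> move_arm([
  [0,0,0,0,0,0],
  [0,0,0,0,0,0],
  [0,0,0,0,0,0],
  [0,0,0,0,0,0],
  [0,0,0,0,0,0],
], claw=0)

```text
t: 31.72
eef_pos: [0.5196, -0.2645, 0.296]
ee_rot: [3.142, -0.059, 0.384]
force: [-0.6, -0.7, -0.3]
width: 0.0872
```

```bash
python3 -c "from chk import *;chk('w20')"
```

```text
31.7167 [ 0.51957364 -0.26451161  0.29595973] [179.99792993  -3.39725356  21.99966428] [-0.56167256 -0.69763851 -0.31467543] 0.08719387434562992
grasp pt [ 0.52842175 -0.26094308  0.13524266]
pivot 0.862 0 5
bar end 0.832 1 5
shoulder 0.736 3 14
scene pliers_tips upright [242.2 202.5] [([242.1, 200.5], 0.73)]
scene pliers_grip upright [240.9 165.3] [([240.7, 167.2], 0.95)]
side pliers_tips upright [302.5 283.9] [([306.0, 284.8], 0.84)]
side pliers_grip upright [304.7 256.2] [([306.8, 255.9], 0.67)]
```

>>> move_arm([
  [0,0,12,0,0,0],
  [0,0,25,0,0,0],
  [0,0,35,0,0,0],
  [0,0,37,0,0,0],
  [0,0,36,0,0,0],
])

```text
t: 32.48
eef_pos: [0.5192, -0.2645, 0.4426]
ee_rot: [-3.142, -0.059, 0.384]
force: [1.3, -0.0, 0.7]
width: 0.0876
```

>>> move_arm([
  [-9,-3,0,-0.63,1.57,0],
  [-9,-3,0,-0.63,1.57,0],
  [-9,-2.6,0,0,0,0],
  [0,0,0,0,0,0],
  [0,0,0,0,0,0],
])

```text
t: 32.9
eef_pos: [0.4919, -0.2732, 0.4398]
ee_rot: [-3.14, 0.001, 0.383]
force: [-0.6, -0.7, -0.0]
width: 0.0875
```

```bash
python3 - <<'E'
from chk import *
s=arm.get_state();print(s["t"],s["eef_pos"],np.degrees(s["ee_rot"]))
save(arm.grab_frame("wrist"),"pics/w21.png")
KT=cam("wrist")
for t in("stand_home","pliers_grip","pliers_tips"):
    for d in arm.spot_point(t,"wrist"): print(t,d["xy"],round(d["score"],2),at_z("wrist",d["xy"],.016 if "tips" in t else .135,KT).round(4))
a=cv2.imread("pics/w1.png",0);b=cv2.imread("pics/w21.png",0)
for nm,(r0,r1,c0,c1) in {"plate":(92,125,240,320),"left handle":(140,178,234,262),"right handle":(140,178,300,326),"centre":(118,182,262,300)}.items():
    r=cv2.matchTemplate(b[r0-14:r1+14,c0-14:c1+14],a[r0:r1,c0:c1],cv2.TM_CCOEFF_NORMED);_,v,_,l=cv2.minMaxLoc(r);print(nm,round(v,3),l[0]-14,l[1]-14)
for n in("scene","side"):
    save(arm.grab_frame(n),f"pics/{n}21.png")
    for t in("ring_center","ring_eyes","pliers_grip","pliers_tips"): print(n,t,[(np.round(d["xy"],1).tolist(),round(d["score"],2)) for d in arm.spot_point(t,n)])
a=cv2.imread("pics/side1.png",0);b=cv2.imread("pics/side21.png",0)
for nm,(r0,r1,c0,c1) in {"side pliers":(238,285,290,322),"driver":(205,222,192,240),"solvent":(262,290,358,380),"lensmount":(238,254,322,340)}.items():
    r=cv2.matchTemplate(b[r0-10:r1+10,c0-10:c1+10],a[r0:r1,c0:c1],cv2.TM_CCOEFF_NORMED);_,v,_,l=cv2.minMaxLoc(r);print(nm,round(v,3),l[0]-10,l[1]-10)
E
```

```text
32.9 [ 0.49191245 -0.27316898  0.43982143] [-1.79927102e+02  4.01958038e-02  2.19727044e+01]
stand_home [281.2, 160.0] 0.71 [ 0.5255 -0.2629  0.135 ]
pliers_grip [281.2, 155.7] 0.78 [ 0.5288 -0.2615  0.135 ]
pliers_tips [298.3, 260.8] 0.96 [ 0.4004 -0.3381  0.016 ]
pliers_tips [551.0, 178.7] 0.94 [ 0.6098 -0.5748  0.016 ]
pliers_tips [283.4, 144.6] 0.84 [ 0.5281 -0.2656  0.016 ]
plate 0.987 1 -1
left handle 0.969 2 1
right handle 0.992 3 0
centre 0.959 2 0
scene ring_center [([289.9, 248.5], 0.52)]
scene ring_eyes [([304.8, 245.6], 0.59), ([242.7, 162.4], 0.17)]
scene pliers_grip [([268.9, 152.6], 0.86), ([156.7, 190.6], 0.77), ([240.0, 166.5], 0.69)]
scene pliers_tips [([257.7, 163.0], 0.92), ([165.0, 164.0], 0.92), ([244.4, 201.1], 0.58)]
side ring_center [([283.1, 203.0], 0.41)]
side ring_eyes []
side pliers_grip [([389.2, 314.7], 0.82), ([305.6, 256.3], 0.81), ([249.2, 369.3], 0.77), ([274.3, 154.2], 0.63)]
side pliers_tips [([276.4, 304.5], 0.73), ([304.8, 282.4], 0.69)]
side pliers 0.993 0 0
driver 1.0 0 0
solvent 1.0 0 0
lensmount 1.0 0 0
```

The pliers match their original picture within about 1 px. One last numeric check, of the ring from above.

>>> move_arm([
  [7.1,29.3,0,0,0,-3.74],
  [7.1,29.3,0,0,0,-3.74],
  [7.1,29.3,0,0,0,-3.74],
  [7.1,29.3,0,0,0,-3.74],
  [7.1,29.3,0,0,0,-3.74],
])

```text
t: 34.02
eef_pos: [0.5281, -0.1253, 0.4412]
ee_rot: [-3.141, -0.001, 0.054]
force: [0.3, 0.1, 0.2]
width: 0.0876
```

>>> move_arm([
  [7.1,29.3,0,0,0,-3.74],
  [7.1,29.3,0,0,0,-3.74],
  [7.1,29.3,0,0,0,-3.74],
  [7.1,29.3,0,0,0,-3.74],
  [7.1,29.3,0,0,0,-3.74],
])

```text
t: 34.43
eef_pos: [0.5636, 0.0214, 0.4412]
ee_rot: [-3.141, -0.001, -0.272]
force: [-0.3, -0.1, -0.2]
width: 0.0876
```

>>> move_arm([
  [0,0,-10,0,0,0],
  [0,0,-20,0,0,0],
  [0,0,-20,0,0,0],
  [0,0,0,0,0,0],
  [0,0,0,0,0,0],
])

```text
t: 34.85
eef_pos: [0.5634, 0.0197, 0.3904]
ee_rot: [3.14, 0.001, -0.269]
force: [0.7, 0.3, 1.4]
width: 0.0873
```

```bash
python3 - <<'E'
from rect import *
s=arm.get_state();print(s["t"],s["eef_pos"],np.degrees(s["ee_rot"]))
z=s["eef_pos"][2];save(arm.grab_frame("wrist"),"pics/w22.png")
print([(t,[(np.round(d["xy"],1).tolist(),round(d["score"],2),at_z("wrist",d["xy"],zz).round(4).tolist()) for d in arm.spot_point(t,"wrist")]) for t,zz in(("ring_center",.063),("ring_eyes",.063),("stage_groove",.057))])
print([round(float(m["score"]),2) for m in arm.masks_of("ring_center","wrist")])
for m in arm.masks_of("ring_center","wrist")[:1]:
    xs=np.arange(70,-20,-.5)
    u=m["pixels"].astype(np.uint8)*255; cv2.imwrite("pics/mask.png",u)
    X,Y,g=rect("pics/mask.png",z-.065,x=(-15,65),y=(-35,35),s=.5); g=g>127
    for x in range(60,-15,-4):
        e=np.flatnonzero(np.diff(g[np.argmin(abs(X-x))].astype(int))); print(x,[float(Y[i]) for i in e])
E
```

```text
34.85 [0.56342559 0.01970852 0.3904293 ] [ 1.79918367e+02  8.36594704e-02 -1.53858143e+01]
[('ring_center', []), ('ring_eyes', [([276.3, 195.8], 0.61, [0.5646, 0.0206, 0.063])]), ('stage_groove', [([280.1, 158.7], 0.94, [0.5957, 0.0085, 0.057])])]
[0.81]
60 []
56 [-7.0, 8.0]
52 [-17.0, -10.5, 10.0, 16.5]
48 [-20.5, -15.5, 15.5, 21.0]
44 [-23.0, -16.5, 16.0, 23.0]
40 [-20.0, -19.0, 18.5, 20.5]
36 [-21.5, -20.0, 19.5, 21.0]
32 [-23.0, -20.0, 19.5, 22.0]
28 [-22.0, -21.0, 19.5, 22.5]
24 [-21.0, -19.5, 19.0, 20.5]
20 [-19.5, -17.0, 16.5, 20.0]
16 [-19.5, -15.0, 14.5, 20.0]
12 [-19.5, -15.0, 14.5, 19.0]
8 [-19.5, -15.0, 14.5, 20.0]
4 [-19.0, -4.5, 3.5, 19.0]
0 [-18.0, -16.5, -7.0, -3.5, 3.5, 6.5, 15.5, 19.0]
-4 [-18.0, -16.5, -7.0, -3.5, 4.0, 6.5, 15.5, 19.5]
-8 [-18.0, -4.5, 4.0, 17.5]
-12 []
```

```bash
python3 -c "
from h import *
print(arm.job_done()); s=arm.get_state(); print(s['t'],s['force'])"
```

```text
the job is handed in; nothing more can be done
None
the job is handed in; nothing more can be done
```

The snap ring is in the spindle groove and the pliers are back in their stand. I handed the job in shortly after 34.9 s; no verdict is reported.

**What I did:** I took the black-handled pliers from the stand, put the pins into the ring's eyes down to the shoulders, and squeezed to the stop. I lowered the ring over the spindle and felt the washer: the force rose about 2 N per mm from a flange height of 0.337 m. I eased off, let the ring contract, and backed the pliers out.

**Last checks:**
- **Ring:** seen from above, the eye centres are about 11.5 mm either side and the jaws are about 22.5 mm out, the free-ring size. The axis matches the spindle within the measurement, well under 1 mm. It did not move when the pins left.
- **Pliers:** the wrist and side pictures of the pliers in the stand match the starting ones within 1–3 px.
- **Other things:** the driver, solvent and lens mount show no movement. I did not check the weight, collar, tray or eraser block separately.
- **Forces:** the highest wrist readings were about 14 N, taking the 2 N resting reading into account, while squeezing the ring on its post, and about 12 N seating the pliers. Lowering onto the washer reached about 6 N.

**What went wrong or disagreed:**
- The pliers pitched about 3.4° in the grip during the transfer home. I tilted the wrist to correct this before seating them.
- Washer contact came about 1 mm higher than the stated ±3 mm range. I put this down to error in my height reference, because the stiffness matched the washer's.
- All 12 allowed pictures were used before the ring was fitted, so these checks are numeric only. The ring_center point network found nothing in the last wrist picture; I used its mask instead.

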